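Load a filled cheese mould into the lever press and bring the lever down on it

TASK

Slide the filled cheese mould (the white perforated one with the follower in its top) up the sloped front edge of the lever press and over its lip, without lifting it, until it sits flat in the tray, firmly up against the two locating posts. Then take the lever by its cross handle, lower it slowly and gently until the presser foot rests on the follower, and let go so that the lever's own weight does the pressing. The curd is fresh and soft: push with no more than about two kilograms of force, never let the lever drop or bear down on it, keep the mould upright, and leave everything else on the bench where it is.

Things in the scene. Friction and masses are not known exactly. Their poses are not given: they have to be found in the camera images.
- press: Stainless lever press, fixed to the bench. Origin on the bench top (z = 0) below the axis where the seated mould stands. Its x axis points from the entry to the hinge, i.e. the way the mould is pushed in; z up. Tray width y = -95 to 95 mm; side and back rims 20 mm high outside that, from x = -74 mm. Hinge uprights at x = 115, y = -51 and 51 mm, 139 mm high.
- lip (a point): Middle of the crest of the entry lip, 10 mm above the bench, at press x = -70 mm; axes as the press. Crest 8 mm wide (x = -74 to -66). In front of it the ramp rises evenly (10 degrees) over the tray's full width, from 0 at x = -128 mm to 10 mm at -73 mm. Behind it the flat tray floor is 3 mm lower, 7 mm above the bench. The mould rides up nose high and tips down as its middle crosses the crest.
- seat (a point): Point on the tray floor, on the axis on which the seated mould stands (press frame 0, 0, 7 mm); axes as the press.
- stops: The two fixed steel locating posts on the tray, 12 mm thick, tops 50 mm above the bench, at press frame x = 46, y = -46 and 46 mm. A mould that is at the seat touches both; they do not give. Origin and axes as the press.
- lever (a joint): Hinge of the press lever, rad: 0 = arms level over the tray, growing as it is raised. It starts raised at 1.25 to 1.45 (upper stop 1.5). Stiff hinge (0.4 N m friction): it stays where it is left above about 1.2 rad, lower down it falls by its own weight (0.8 kg, centre about 120 mm from the hinge). It comes to rest on the follower between -0.11 and 0.11.
- lever_hinge (a point): Mid-point of the hinge axis, press frame 115, 0, 110 mm; the axis runs along the press's y.
- lever_grip (a point): Middle of the lever's cross handle: a round steel bar 18 mm thick along the press's y, 76 mm free between the two arms that carry it. At lever angle q it lies at press frame x = 115 - 220 cos q + 20 sin q, z = 110 + 220 sin q + 20 cos q (mm). Pinched between fingers the bar can turn.
- presser: Presser foot: flat steel disc 36 mm wide on a short stem that swivels a little (0.25 rad either way) on a shaft between the lever's arms, 115 mm from the hinge. Origin on that shaft; the foot's face lies 26 mm below it, so 84 mm above the bench when the lever is level.
- mould: The filled mould: white plastic cylinder with rows of drain holes, 118 mm across, 66 mm high, straight plain wall; whey-wet and slippery (friction about 0.3), 0.6 to 0.9 kg, too wide to grasp across. Origin at the centre of its underside, z up.
- mould_mid (a point): Centre of the filled mould, half-way up (33 mm above its underside). In its top sits the follower, a white ribbed disc with a round knob 44 mm across; the knob's flat top stands 66 to 88 mm above the mould's underside depending on how full the mould is: this height is not measured, it must be felt. Pressed, the follower gives about 1 mm per 5 N.
- cheese_stack: Bystander: three fresh cheese rounds in a tiered stack, 144 mm wide, 103 high; origin under its centre.
- small_cheese: Bystander: single fresh round 84 mm wide, 28 high, beside the press; origin under its centre.
- empty_mould: Bystander: empty open mould without holes, 98 mm wide, 72 high; origin under its centre.
- spare_follower: Bystander: follower disc 90 mm wide, 24 high with its knob, lying on the bench beside the ramp; origin under its centre.
- trier: Bystander: cheese trier lying flat, 145 mm long, 18 high, wooden cross grip; origin on the bench near its middle.
- bowl: Bystander: steel bowl 136 mm wide, 55 high; origin under its centre.
Not all that is in view belongs to the job. Leave any green, orange or red look-alike of the mould alone.

How it is judged:
On the way, in this order (a step that is already met when the one before it is completed fails the run):
1. the mould has been pushed home: over the lip, flat on the tray floor within 5 mm of the seat, and bearing on the locating posts with at least 3 N (contact force between mould and stops above 3 N and horizontal distance between mould and seat below 0.005 m and angle between mould's own z axis and vertical below 0.03 rad), for 0.2 s.
2. the presser foot bears on the follower (contact force between presser and mould above 2 N), for 0.3 s.
At the end, for the whole second after the job is handed in: The mould stands flat (within 0.03 rad) on the press's tray floor, its axis within 5 mm of the seat, and the lever rests by its own weight on the follower through the presser foot (more than 2 N), everything at rest (horizontal distance between mould and seat below 0.005 m and angle between mould's own z axis and vertical below 0.03 rad and z of mould in the frame of seat below 0.003 m and contact force between presser and mould above 2 N and value of joint lever below 0.15 rad and linear speed of mould below 0.01 m/s); the robot touches nothing.
It fails at once if the robot pushes on the mould with more than 22 N (contact force between any of the fingers, the arm and mould above 22 N).
It fails at once if the presser foot is forced or dropped on to the follower with more than 22 N (contact force between presser and mould above 22 N).
It fails at once if the lever is let fall on to the mould (turns down faster than 1.4 rad/s, about 0.3 m/s at the handle, below 0.25 rad) (velocity of joint lever below -1.4 rad/s and value of joint lever below 0.25 rad).
It fails at once if the mould is tipped by more than 0.35 rad, or lifted instead of slid (the centre of its underside more than 30 mm above the bench) (angle between mould's own z axis and vertical above 0.35 rad or height (world z) of mould above 0.03 m).
It fails at once if a bystander is moved by more than 20 mm (distance of any of cheese_stack, small_cheese, empty_mould, spare_follower, trier, bowl from where it was at the start of the episode above 0.02 m).
It also fails if it takes over 72 s, if anything falls off the work surface, if the arm or the gripper's body presses on something with over 40 N, if the wrist force passes 120 N, or if a joint passes its speed limit or range.

ROBOT

A 6-joint arm with a two-finger parallel gripper is mounted at the origin on the work surface. World frame = base frame: x ahead of the robot, y to its left, z up, the work surface at z = 0. Lengths are in m, angles in rad, forces in N, time in s.
With the tool pointing down it reaches from about 0.325 to 1 m from the base axis. Payload 5.1 kg.
Tool frame: the origin (TCP) lies on the centre line of the jaws, within the pads' length; the fingertips stand manip.nose_length ahead of it and the grasp point (between the pads) lies 2 mm behind it (manip.nose_length is the distance from the TCP to the fingertips, in m); y points along the fingers, z is the direction in which the jaws open and shut, and the axes are right-handed (so a half turn about y gives the same grasp; the last joint's range is limited). The gripper opens to 85 mm and grips with 20 to 120 N. Pads are 22 mm wide; open, the fingers measure 114 mm over their backs; the gripper's body (76 mm by 85 mm) begins 54 mm behind the grasp point. The pads swing forward as they close: fully open they stand 13 mm farther back than shut.
Start: joints at [1.149, 0.124, 1.65, -0, 1.367, -0.083], TCP at [0.216, 0.613, 0.248] pointing down, gripper open.
Joint ranges: [-2.61, 2.61], [-1.02, 2.33], [0.03, 2.71], [-1.35, 4.49], [0.32, 2.68], [-2.91, 2.91]. Speed limits (rad/s): [2.57, 2.57, 3.14, 3.14, 3.14, 3.14].

INTERFACE

Orientations are given as a unit quaternion [x, y, z, w].
In Python, from cell import sense, camera, manip, spotter gives the robot as it stands. The module is installed in compiled form; this text tells all that it offers.
- The arm moves only by the tool play_rows, never from a script. Its argument "increments" is a list that holds one entry, the list of rows, each a list of 7 numbers: the closure, from 0 (fully open) to 1 (shut), then the shift along the world's x, y, z in m, then the turn, a rotation vector about the world's x, y, z in degrees. In form: [[[grip, tx, ty, tz, wx, wy, wz], ...]]. A call has 1 to 5 rows; each row is the pose to reach, as a shift and turn from the pose commanded when the call began; what a row does not reach only later rows make up. A row lasts 1/10 s, in which the tool goes at most 50 mm and 8.59 degrees, less where a joint would pass 70% of its speed; a pose out of reach is approached as far as the arm can. A call with a gripper value outside its range is refused whole. The fingers move at their own pace and stop on an object; the grip force is fixed at half the most. Time passes only in rows, so rows that repeat a pose let the fingers close. It gives the time, the measured TCP pose, the force and the opening at its end, in the units of the state.
- sense(): the state, without advancing time (a new reading comes with each control period).
- camera(name): name is "scene" or "top" or "wrist"; returns a dict with "color" (400x640x3 uint8, red, green, blue), "fx", "fy", "cx", "cy" (pixels), "xyz" and "attitude" of the camera in the world; the wrist camera has in their place "mount" (4x4, takes a point from camera to tool coordinates, whose origin is the TCP and whose axes are the tool frame's). Camera axes: x right, y up, looking along -z (the intrinsics and any distortion apply to the point x, -y, -z); pixel columns grow to the right and rows downward; lengths in m; the calibration is good to about 2 mm. A picture is of the moment at which its call begins: read the wrist's pose just before it. There is no depth.
- manip.sign_off(): hands the job in, once; it reports no verdict.
Trained networks look in a picture, given as the dict that the camera call returned (one of the last four; its "shot" number tells which), for a name from the list of things; names that differ only in an ending like _2 or _b are one class to them, and where a whole thing is asked for, a point or a joint stands for the part that bears it (a point fixed in the world has none). Each returns a list of dicts, best first, with "p" (0 to 1); they miss things now and then, are a little off and sometimes report something else, mostly with a low value. They report only what shows in the picture. A call takes as long as a camera call. They do not tell look-alikes from the thing itself.
- spotter.search_frame(picture, target): "point" ([x, y, z] in m, in world coordinates, good to about 4 mm: the middle of the surface that is visible of it).
- spotter.masks_of(picture, target): "region" (400x640 bool, what is visible of it).
The state is a dict: "time_s": time; "q": joint angles; "joint_vel": joint speeds; "tau": joint torques, N m; "tool_pos": TCP position; "orientation": TCP orientation; "force": force on the tool from outside, world axes, zero at the start; "wrist_torque": the same for the moment, N m; "gripper_width": finger opening in m.
Only numpy, scipy, OpenCV 4.12 (cv2) and the standard library are available. Lean on these libraries where they do the work, as an engineer would, in place of code of your own. Each camera call takes 0.05 s, during which the arm holds its last target.

## Working session

There is one attempt and no reset: what is moved stays moved. The work goes in short steps, Python scripts to look and compute and a tool call to move; the robot and the scene stay as the last step left them, time stands still between calls to the robot, and variables do not carry over. Pictures are saved under pics/ and viewed, and the job is handed in when it is done.

Besides the shell and the picture viewer there is one more tool, called as a command line: name --argument value ..., lists and objects as JSON in quotes. play_rows: Moves the arm, as the interface text tells. Its arguments: {"type":"object","properties":{"increments":{"type":"array"}},"required":["increments"]}

```bash
mkdir -p pics; cat > h.py <<'E'
from cell import sense,camera,manip,spotter
import numpy as np,cv2
from scipy.spatial.transform import Rotation as R
def save(c,n): cv2.imwrite('pics/'+n+'.png',c["color"][:,:,::-1])
E
python3 - <<'E'
from h import *
s=sense(); print({k:np.round(v,3) for k,v in s.items()}, manip.nose_length)
for n in ("scene","top"):
    c=camera(n); save(c,n+'0'); print(n,c["fx"],c["cx"],c["cy"],c["xyz"],c["attitude"])
    for t in ["press","mould","stops","lever_grip","presser","lever","cheese_stack","small_cheese","empty_mould","spare_follower","trier","bowl"]:
        print(t,[(np.round(d["point"],3).tolist(),round(d["p"],2)) for d in spotter.search_frame(c,t)])
E
```

```text
{'time_s': np.float64(0.0), 'q': array([ 1.149,  0.125,  1.652, -0.   ,  1.367, -0.083]), 'joint_vel': array([-0.001, -0.   ,  0.002, -0.001,  0.   , -0.001]), 'tau': array([-2.0000e-03, -4.2362e+01, -3.6545e+01, -0.0000e+00,  7.0000e-03,
        0.0000e+00]), 'tool_pos': array([0.216, 0.613, 0.247]), 'orientation': array([ 0.698, -0.119,  0.119, -0.696]), 'force': array([-0.868,  0.184,  0.492]), 'wrist_torque': array([-0.003,  0.001,  0.005]), 'gripper_width': np.float64(0.085)} 0.017
scene 504.3389905239787 316.2307553934996 200.2858490596926 [ 1.44323685 -0.13209799  1.06199654] [0.28285833 0.25513372 0.6153322  0.690119  ]
press [([0.533, 0.111, 0.002], 0.73)]
mould [([0.3, -0.252, 0.054], 0.85), ([0.463, -0.171, 0.049], 0.77), ([0.289, -0.417, 0.058], 0.67), ([0.317, 0.176, 0.056], 0.59)]
stops [([0.452, -0.468, 0.027], 0.6)]
lever_grip [([0.564, 0.15, 0.259], 0.56)]
presser [([0.528, 0.135, 0.221], 0.39)]
lever [([0.568, 0.15, 0.258], 0.61)]
cheese_stack [([0.659, -0.38, 0.035], 0.71), ([0.437, 0.402, 0.062], 0.57), ([0.452, -0.47, 0.027], 0.3)]
small_cheese [([0.666, 0.015, 0
[... 338 characters left out ...]
.69426636  0.71551755]
press [([0.509, 0.087, 0.006], 0.75)]
mould [([0.436, -0.175, 0.05], 0.91), ([0.263, -0.422, 0.056], 0.82), ([0.276, -0.247, 0.055], 0.77), ([0.3, 0.201, 0.059], 0.59), ([0.676, -0.389, 0.021], 0.56)]
stops [([0.571, 0.4, 0.008], 0.38)]
lever_grip [([0.525, 0.154, 0.28], 0.64), ([0.393, 0.399, 0.072], 0.39), ([0.506, 0.089, 0.003], 0.24)]
presser []
lever [([0.506, 0.091, 0.008], 0.52)]
cheese_stack [([0.395, 0.399, 0.075], 0.61)]
small_cheese [([0.652, 0.013, 0.023], 0.77)]
empty_mould [([0.68, -0.389, 0.024], 0.67), ([0.523, 0.143, 0.227], 0.57), ([0.523, 0.152, 0.282], 0.35)]
spare_follower [([0.632, -0.185, 0.009], 0.88)]
trier [([0.573, 0.4, 0.009], 0.74)]
bowl []
```

View pics/scene0.png

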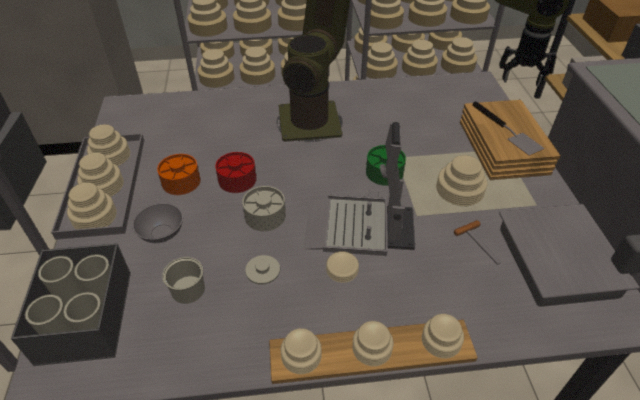

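View pics/top0.png

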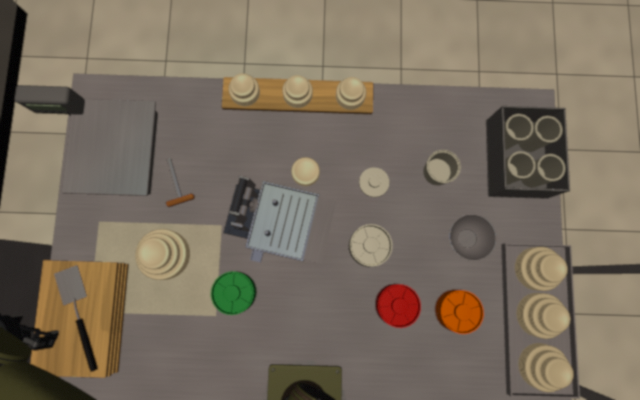

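The scene picture shows the white mould at (264,207), and the press tray at (355,222) with its entry facing it. The top picture has the mould at (371,245) and the tray at (285,220). The green, red and orange look-alikes are nearby. I'll zoom in to fit the press pose.

```bash
cat >> h.py <<'E'
def proj(c,P):
    P=np.atleast_2d(P); r=R.from_quat(c["attitude"]); q=r.inv().apply(P-np.array(c["xyz"]))
    return np.c_[c["cx"]+c["fx"]*q[:,0]/-q[:,2], c["cy"]-c["fy"]*q[:,1]/-q[:,2]]
def ray(c,u,v,z):
    d=R.from_quat(c["attitude"]).apply([(u-c["cx"])/c["fx"],-(v-c["cy"])/c["fy"],-1]); o=np.array(c["xyz"])
    return o+d*(z-o[2])/d[2]
def crop(c,n,x0,y0,w,h,k):
    cv2.imwrite('pics/'+n+'.png',cv2.resize(c["color"][y0:y0+h,x0:x0+w,::-1],None,fx=k,fy=k,interpolation=cv2.INTER_CUBIC))
E
python3 - <<'E'
from h import *
c=camera("top"); crop(c,'topc',215,165,190,130,4); print({k:v for k,v in c.items() if k!="color"})
for d in spotter.masks_of(c,"mould")+spotter.masks_of(c,"press"):
    m=d["region"]; ys,xs=np.nonzero(m); print(d["p"],xs.min(),xs.max(),ys.min(),ys.max(),m.sum())
c=camera("scene"); crop(c,'scc',235,115,190,150,4); print({k:v for k,v in c.items() if k!="color"})
for d in spotter.masks_of(c,"mould")+spotter.masks_of(c,"press"):
    m=d["region"]; ys,xs=np.nonzero(m); print(d["p"],xs.min(),xs.max(),ys.min(),ys.max(),m.sum())
E
```

```text
{'fx': 442.4819578697368, 'fy': 442.4819578697368, 'cx': 319.6027926492628, 'cy': 206.49162206789887, 'xyz': array([ 0.35176105, -0.01694437,  1.29985697]), 'attitude': array([ 0.05089717, -0.05863733, -0.69426636,  0.71551755]), 'shot': 3}
0.98 348 391 223 266 1491
0.96 375 420 284 327 1566
0.92 210 256 270 315 1634
0.75 435 483 290 332 1670
0.72 242 257 198 211 142
0.98 224 335 177 262 6668
{'fx': 504.3389905239787, 'fy': 504.3389905239787, 'cx': 316.2307553934996, 'cy': 200.2858490596926, 'xyz': array([ 1.44323685, -0.13209799,  1.06199654]), 'attitude': array([0.28285833, 0.25513372, 0.6153322 , 0.690119  ]), 'shot': 4}
0.81 216 256 152 192 1375
0.75 243 285 186 231 1671
0.75 366 404 146 184 716
0.63 157 200 153 194 1420
0.7 304 414 123 255 6604
```

View pics/topc.png

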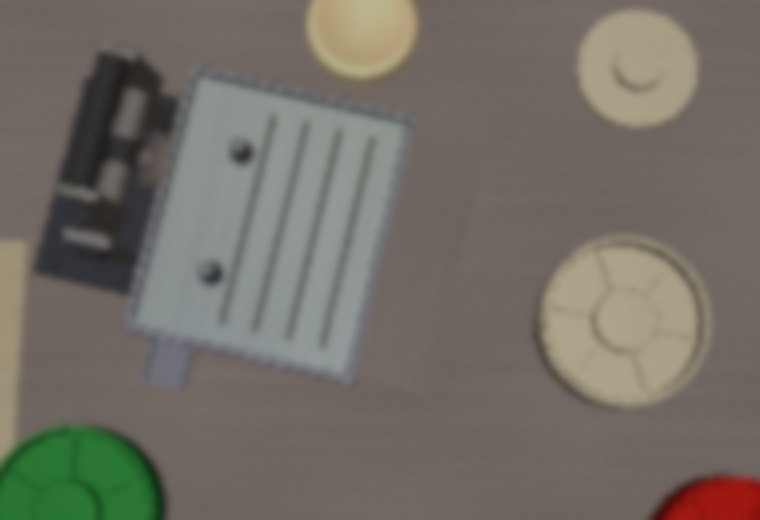

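View pics/scc.png

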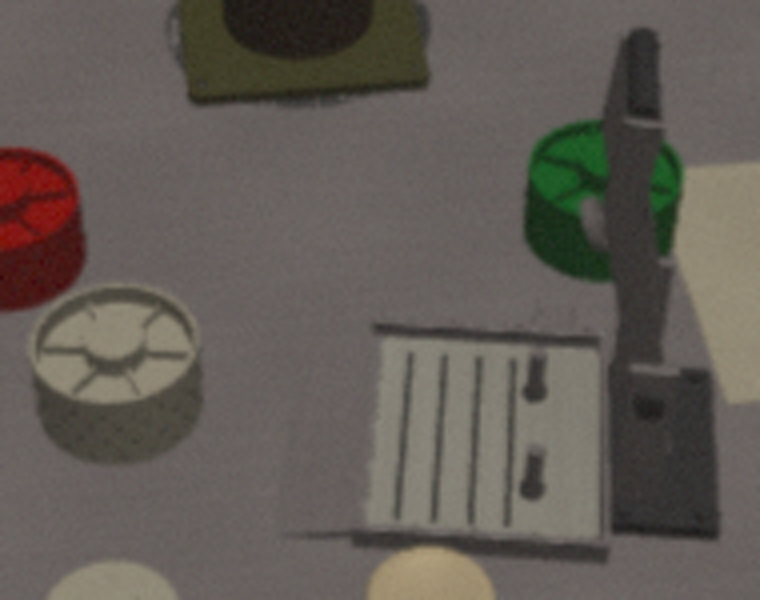

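The top crop shows the lip ends at about (317,195) and (302,260), the posts at (275,202) and (267,232), and the handle bar at about (239,195). In the scene picture the post tops are at (369,204) and (368,227). I'll fit the press pose, lever angle and mould position to these.

```bash
cat > fit.py <<'E'
from h import *
from scipy.optimize import least_squares
import pickle
ct=camera("top"); cs=camera("scene")
top={(-74,-97,20):(317.5,195.5),(-74,97,20):(302.5,260.5),(46,-46,48):(275,202),(46,46,48):(267.2,232.7)}
sc={(-74,97,20):(328.7,196.3),(-74,-97,20):(323,250),(46,46,50):(369.5,203.5),(46,-46,50):(368.2,227.5)}
gt=(239,195); gs=(395.5,132.5)
def W(p,P): 
    P=np.atleast_2d(P)/1000.; return np.c_[R.from_euler('z',p[2]).apply(P)]+[p[0],p[1],0]
def grip(q): return np.array([115-220*np.cos(q)+20*np.sin(q),0,110+220*np.sin(q)+20*np.cos(q)])
def res(p):
    r=[proj(ct,W(p,list(top)))-np.array(list(top.values())),proj(cs,W(p,list(sc)))-np.array(list(sc.values())),
       proj(ct,W(p,grip(p[3])))-[gt],proj(cs,W(p,grip(p[3])))-[gs]]
    return np.vstack(r).ravel()
s=least_squares(res,[.51,.09,1.4,1.35],loss='soft_l1')
print(s.x,np.degrees(s.x[2])); print(res(s.x).reshape(-1,2).round(1))
p=s.x; print("grip",W(p,grip(p[3])),"lip",W(p,[-70,0,10]))
np.save('press.npy',p)
# mould: rim circle top z=.066 fit via mask
for c in (ct,cs):
    print([ (np.round(d["point"],3)) for d in spotter.search_frame(c,"mould")])
# silhouette fit
ms=[]
for c,pt in ((ct,(371,245)),(cs,(264,205))):
    for d in spotter.masks_of(c,"mould"):
        if d["region"][pt[1],pt[0]]: ms.append((c,d["region"])); break
t=np.linspace(0,2*np.pi,80)
def sil(c,x,y):
    P=np.vstack([np.c_[x+.059*np.cos(t),y+.059*np.sin(t),0*t+z] for z in (0,.066)])
    m=np.zeros((400,640),np.uint8); cv2.fillConvexPoly(m,cv2.convexHull((proj(c,P)*16).round().astype(np.int32)),1,shift=4); return m>0
for sel in (ms[:1],ms[1:],ms):
  best=max(((sum((sil(c,x,y)&m).sum()/(sil(c,x,y)|m).sum() for c,m in sel),x,y) for x in np.arange(.40,.47,.003) for y in np.arange(-.20,-.14,.003)))
  print(len(sel),best)
im=cs["color"].copy()
def draw(c,n,x0,y0,w,h):
    im=cv2.resize(c["color"][:,:,::-1],None,fx=4,fy=4)
    for P in [(-128,-95,0),(-128,95,0),(-74,-95,10),(-74,95,10),(46,-46,50),(46,46,50),(0,0,7),(115,51,139),(115,-51,139),tuple(grip(p[3])),tuple(grip(p[3])+[0,38,0]),tuple(grip(p[3])-[0,38,0])]:
        cv2.circle(im,tuple((proj(c,W(p,P))[0]*4+2).astype(int)),4,(0,0,255),1)
    cv2.imwrite('pics/'+n+'.png',im[y0*4:(y0+h)*4,x0*4:(x0+w)*4])
draw(ct,'ft',215,165,190,130);draw(cs,'fs',235,115,190,150)
E
python3 fit.py
```

```text
[0.50585498 0.0691684  1.37022617 1.3589929 ] 78.50817633351281
[[ 0.6 -0.5]
 [ 0.2 -0.9]
 [-1.6 -1.2]
 [-1.7 -0.8]
 [-1.1 -1.6]
 [-0.6 -4.6]
 [-0.5 -1.2]
 [ 0.3 -0.9]
 [-0.5  0.2]
 [-0.4  1.4]]
grip [[0.5234476  0.15570211 0.32928821]] lip [[0.49190901 0.00057168 0.01      ]]
[array([ 0.264, -0.419,  0.054]), array([0.302, 0.204, 0.057]), array([ 0.279, -0.25 ,  0.058]), array([ 0.438, -0.172,  0.047])]
[array([ 0.301, -0.253,  0.054]), array([0.32 , 0.179, 0.056]), array([ 0.288, -0.417,  0.055]), array([ 0.466, -0.171,  0.047])]
1 (np.float64(0.9656290531776913), np.float64(0.44200000000000006), np.float64(-0.173))
1 (np.float64(0.9695926563396443), np.float64(0.44200000000000006), np.float64(-0.16999999999999998))
2 (np.float64(1.9137876531324602), np.float64(0.44200000000000006), np.float64(-0.16999999999999998))
```

```bash
python3 -c "
import cv2,numpy as np
a=cv2.imread('pics/ft.png');b=cv2.imread('pics/fs.png');cv2.imwrite('pics/ff.png',cv2.resize(np.vstack([a[:,:600],b[:,150:750]]),None,fx=.7,fy=.7)[:780])"
```

```text
(no output)
```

View pics/ft.png

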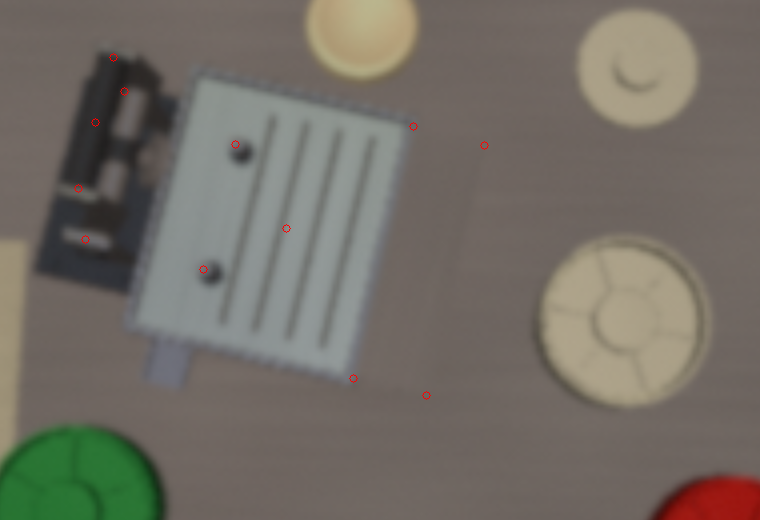

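View pics/fs.png

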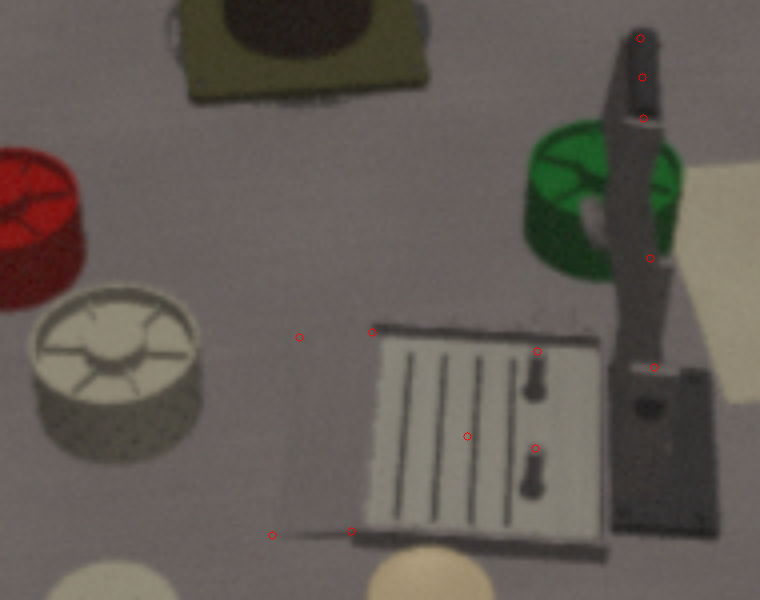

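Both overlays agree with the pictures. The press is at (0.506, 0.069) with yaw 78.5°, the lever at 1.36 rad and the mould at (0.442, -0.171). Next I'll work out the tool turn for pushing: jaws across the push direction, leaning back 20°.

```bash
python3 - <<'E'
from h import *
p=np.load('press.npy'); s=sense(); r0=R.from_quat(s["orientation"]); print(r0.as_matrix().round(3))
X=np.array([np.cos(p[2]),np.sin(p[2]),0]);Y=np.array([-X[1],X[0],0]);Z=np.array([0,0,1.])
t=np.radians(20)
for sg in (1,-1):
    y=np.sin(t)*X-np.cos(t)*Z; z=sg*Y; x=np.cross(y,z)
    r=R.from_matrix(np.c_[x,y,z]); rv=(r*r0.inv()).as_rotvec(degrees=True); print(sg,rv.round(1),r.as_quat().round(3))
m=np.array([.442,-.171]); seat=p[:2]; d=(seat-m);L=np.linalg.norm(d);d/=L; print(d,L, "start tool",m-d*.11, "end tool",seat-X[:2]*.062)
print(s["tool_pos"])
E
```

```text
[[ 0.943 -0.     0.332]
 [-0.332 -0.     0.943]
 [ 0.    -1.    -0.   ]]
1 [ 11.2 -19.7  96.8] [-0.462 -0.536  0.346  0.617]
-1 [ 19.   10.7 -81.2] [-0.346  0.617 -0.462  0.536]
[0.25694905 0.96642495] 0.24851220951127917 start tool [ 0.4137356  -0.27730674] end tool [0.49350283 0.0084113 ]
[0.21603885 0.61301153 0.24829821]
```

play_rows --increments '[[[0,0.01,-0.03,0.05,0.95,0.53,-4.1],[0,0.03,-0.06,0.09,1.9,1.07,-8.1],[0,0.05,-0.1,0.12,2.9,1.6,-12.2],[0,0.07,-0.13,0.15,3.8,2.1,-16.2],[0,0.084,-0.163,0.172,4.75,2.68,-20.3]]]'

```text
time_s: 2.4
tool_pos: [0.2988, 0.4526, 0.4195]
orientation: [-0.637, 0.262, -0.22, 0.691]
force: [1.2, 0.6, 1.0]
gripper_width: 0.0854
```

play_rows --increments '[[[0,0.02,-0.045,0.01,0.95,0.53,-4.1],[0,0.04,-0.09,0.02,1.9,1.07,-8.1],[0,0.06,-0.135,0.03,2.9,1.6,-12.2],[0,0.08,-0.18,0.03,3.8,2.1,-16.2],[0,0.1,-0.225,0.03,4.75,2.68,-20.3]]]'

```text
time_s: 2.9
tool_pos: [0.3985, 0.227, 0.4486]
orientation: [-0.557, 0.395, -0.312, 0.661]
force: [2.0, -0.8, 0.2]
gripper_width: 0.0854
```

play_rows --increments '[[[0,0.0,-0.045,0.0,0.95,0.53,-4.1],[0,0.01,-0.09,0.0,1.9,1.07,-8.1],[0,0.01,-0.135,-0.01,2.9,1.6,-12.2],[0,0.02,-0.18,-0.02,3.8,2.1,-16.2],[0,0.02,-0.225,-0.03,4.75,2.68,-20.3]]]'

```text
time_s: 3.4
tool_pos: [0.4183, 0.0019, 0.4174]
orientation: [-0.458, 0.515, -0.394, 0.608]
force: [0.3, 1.0, 0.2]
gripper_width: 0.0851
```

play_rows --increments '[[[0.3,0.0,-0.045,-0.03,0.95,0.53,-4.1],[0.3,0.0,-0.09,-0.07,1.9,1.07,-8.1],[0.3,0.0,-0.135,-0.1,2.9,1.6,-12.2],[0.3,0.0,-0.18,-0.14,3.8,2.1,-16.2],[0.3,-0.006,-0.225,-0.17,4.75,2.68,-20.3]]]'

```text
time_s: 3.9
tool_pos: [0.4142, -0.1964, 0.2654]
orientation: [-0.344, 0.617, -0.463, 0.535]
force: [1.1, -0.4, -0.7]
gripper_width: 0.0601
```

play_rows --increments '[[[0.3,0,0,0,0,0,0],[0.3,0,0,0,0,0,0]]]'

```text
time_s: 4.1
tool_pos: [0.4142, -0.1954, 0.2659]
orientation: [-0.345, 0.618, -0.461, 0.535]
force: [-0.0, 0.8, 0.3]
gripper_width: 0.06
```

play_rows --increments '[[[0.3,0,-0.045,0,0,0,0],[0.3,-0.002,-0.09,0,0,0,0],[0.3,-0.002,-0.09,-0.05,0,0,0],[0.3,-0.002,-0.09,-0.1,0,0,0],[0.3,-0.002,-0.09,-0.14,0,0,0]]]'

```text
time_s: 4.6
tool_pos: [0.4136, -0.2844, 0.1263]
orientation: [-0.346, 0.616, -0.462, 0.537]
force: [0.5, -0.1, -0.5]
gripper_width: 0.0595
```

```bash
python3 - <<'E'
from h import *
c=camera("scene"); crop(c,'s1',200,90,190,150,4)
print(sense()["tool_pos"],sense()["force"])
E
```

```text
[ 0.41051388 -0.28115774  0.11948714] [-3.10332824  2.33170038 -4.07642165]
```

View pics/s1.png

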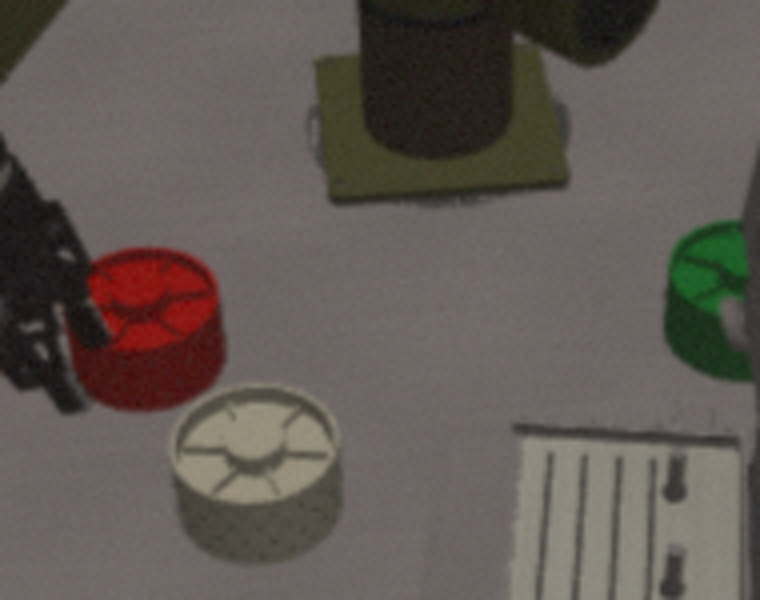

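The fingers are behind the white mould and clear of the red one, with fingertips at about (75,390) in the crop. I'll descend and approach.

play_rows --increments '[[[0.3,0.002,-0.002,-0.03,0,0,0],[0.3,0.002,-0.002,-0.06,0,0,0],[0.3,0.002,-0.002,-0.078,0,0,0],[0.3,0.002,-0.002,-0.078,0,0,0]]]'

```text
time_s: 5.05
tool_pos: [0.4149, -0.2854, 0.0484]
orientation: [-0.346, 0.617, -0.46, 0.536]
force: [-0.0, -0.0, 0.1]
gripper_width: 0.0595
```

```bash
python3 - <<'E'
from h import *
c=camera("scene"); crop(c,'s2',200,90,190,150,4)
c=camera("top"); crop(c,'t2',290,190,160,120,4)
print(sense()["tool_pos"],sense()["force"])
E
```

```text
[ 0.41611055 -0.28722665  0.05082766] [ 0.10227784 -0.34820401  0.59196375]
```

View pics/t2.png

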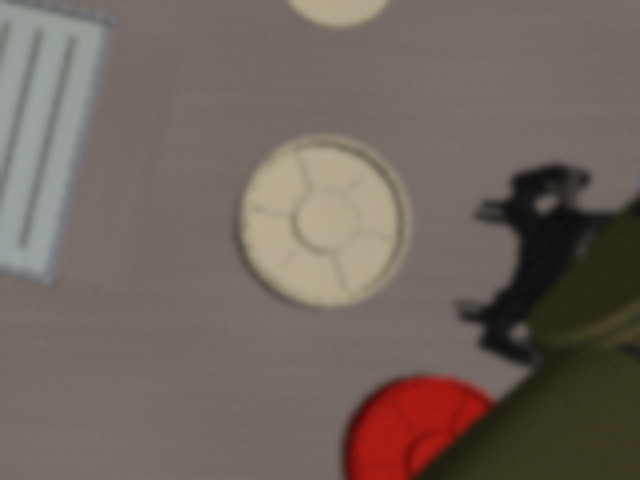

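Top view: both fingertips, at (490,208) and (470,310) in the crop, squarely straddle the mould at (325,220). Start the push.

play_rows --increments '[[[0.3,0.002,0.012,0,0,0,0],[0.3,0.005,0.024,0,0,0,0],[0.3,0.007,0.034,0,0,0,0],[0.3,0.008,0.04,0,0,0,0],[0.3,0.009,0.044,0,0,0,0]]]'

```text
time_s: 5.65
tool_pos: [0.4237, -0.242, 0.0488]
orientation: [-0.346, 0.617, -0.462, 0.536]
force: [0.3, -0.4, -0.1]
gripper_width: 0.06
```

play_rows --increments '[[[0.3,0.001,0.004,0,0,0,0],[0.3,0.002,0.008,0,0,0,0],[0.3,0.003,0.012,0,0,0,0],[0.3,0.004,0.016,0,0,0,0],[0.3,0.005,0.02,0,0,0,0]]]'

```text
time_s: 6.15
tool_pos: [0.4287, -0.223, 0.0487]
orientation: [-0.345, 0.617, -0.462, 0.536]
force: [0.2, -2.3, 0.1]
gripper_width: 0.0603
```

```bash
python3 - <<'E'
from h import *
c=camera("top"); crop(c,'t3',270,190,160,120,4)
s=sense();print(s["tool_pos"],s["force"])
E
```

```text
[ 0.42874102 -0.22227202  0.04862358] [ 1.36159018 -1.88215702 -0.53608293]
```

View pics/t3.png

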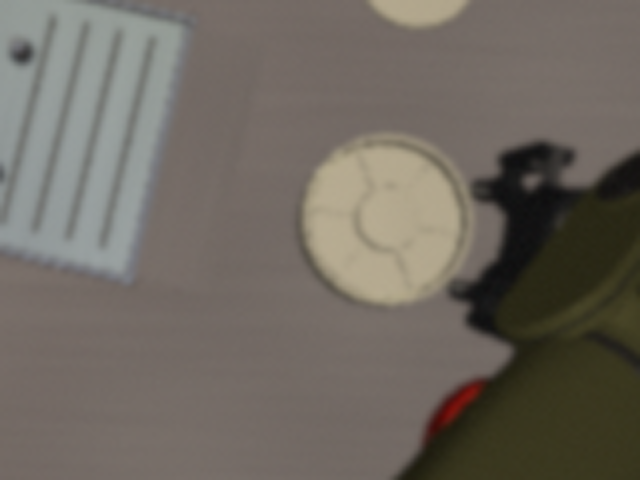

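Both fingers are in contact and the mould is moving at about 2.3 N. I'll push on toward the ramp.

play_rows --increments '[[[0.3,0.0015,0.0058,0,0,0,0],[0.3,0.003,0.0116,0,0,0,0],[0.3,0.0046,0.0174,0,0,0,0],[0.3,0.0062,0.0232,0,0,0,0],[0.3,0.0077,0.029,0,0,0,0]]]'

```text
time_s: 6.7
tool_pos: [0.4365, -0.1933, 0.0486]
orientation: [-0.345, 0.617, -0.462, 0.536]
force: [-0.6, -2.3, 0.2]
gripper_width: 0.0599
```

play_rows --increments '[[[0.3,0.0015,0.0058,0,0,0,0],[0.3,0.003,0.0116,0,0,0,0],[0.3,0.0046,0.0174,0,0,0,0],[0.3,0.0062,0.0232,0,0,0,0],[0.3,0.0077,0.029,0,0,0,0]]]'

```text
time_s: 7.2
tool_pos: [0.4443, -0.1647, 0.0487]
orientation: [-0.345, 0.617, -0.462, 0.536]
force: [-1.3, -3.4, 0.2]
gripper_width: 0.0595
```

```bash
python3 - <<'E'
from h import *
c=camera("top"); crop(c,'t4',240,180,160,120,4)
s=sense();print(s["tool_pos"],s["force"])
c=camera("scene"); crop(c,'s4',240,110,190,140,4)
E
```

```text
[ 0.44426251 -0.1637104   0.0486511 ] [ 0.05616123 -0.55049503 -0.56721583]
```

View pics/t4.png

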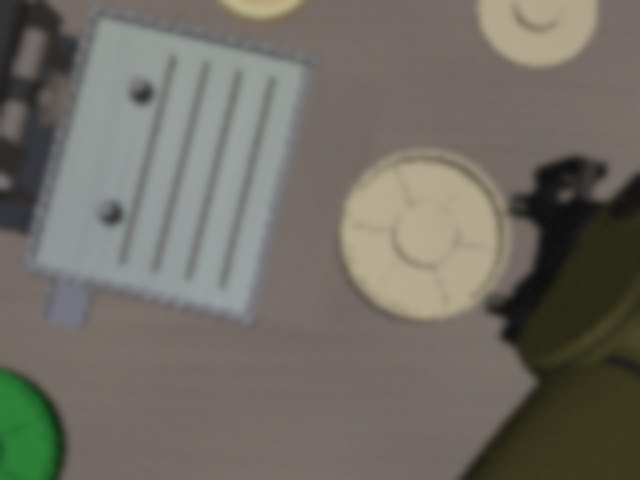

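View pics/s4.png

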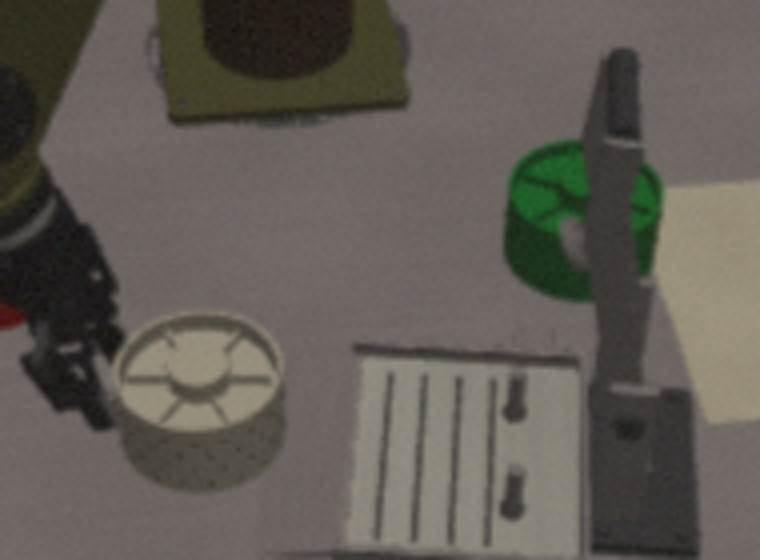

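The mould is on course, about 10 mm before the ramp and roughly 8 mm off the centre line, closing as planned. Now up the ramp, at a slower rate.

play_rows --increments '[[[0.3,0.0013,0.0048,0,0,0,0],[0.3,0.0026,0.0097,0,0,0,0],[0.3,0.0039,0.0145,0,0,0,0],[0.3,0.0051,0.0193,0,0,0,0],[0.3,0.0064,0.0242,0,0,0,0]]]'

```text
time_s: 7.8
tool_pos: [0.4506, -0.1404, 0.0487]
orientation: [-0.345, 0.617, -0.462, 0.536]
force: [-1.3, -3.2, 0.7]
gripper_width: 0.06
```

play_rows --increments '[[[0.3,0.0013,0.0048,0,0,0,0],[0.3,0.0026,0.0097,0,0,0,0],[0.3,0.0039,0.0145,0,0,0,0],[0.3,0.0051,0.0193,0,0,0,0],[0.3,0.0064,0.0242,0,0,0,0]]]'

```text
time_s: 8.3
tool_pos: [0.457, -0.116, 0.0486]
orientation: [-0.345, 0.617, -0.462, 0.536]
force: [-0.8, -2.8, 2.3]
gripper_width: 0.0598
```

```bash
python3 - <<'E'
from h import *
c=camera("top"); crop(c,'t5',230,180,160,120,4)
s=sense();print(s["tool_pos"],s["force"])
c=camera("scene"); crop(c,'s5',240,110,190,140,4)
E
```

```text
[ 0.45692708 -0.11527554  0.04855455] [ 0.58143224 -0.91046257  0.35840087]
```

View pics/t5.png

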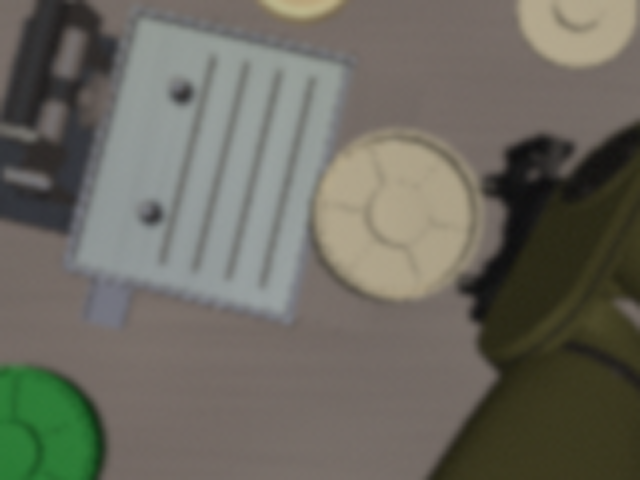

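View pics/s5.png

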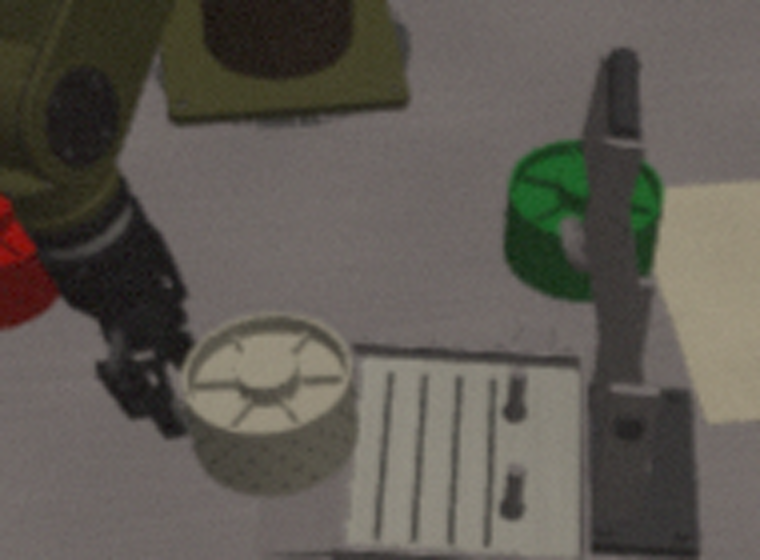

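The mould is part-way up the ramp with its nose at the lip. Forces are small (about 3 N), so I'll continue.

play_rows --increments '[[[0.3,0.0012,0.0048,0,0,0,0],[0.3,0.0025,0.0097,0,0,0,0],[0.3,0.0036,0.0145,0,0,0,0],[0.3,0.0048,0.0193,0,0,0,0],[0.3,0.006,0.0242,0,0,0,0]]]'

```text
time_s: 8.9
tool_pos: [0.4629, -0.0919, 0.0486]
orientation: [-0.345, 0.617, -0.462, 0.536]
force: [-0.3, -3.1, 0.7]
gripper_width: 0.06
```

play_rows --increments '[[[0.3,0.0012,0.0048,0,0,0,0],[0.3,0.0024,0.0097,0,0,0,0],[0.3,0.0035,0.0145,0,0,0,0],[0.3,0.0046,0.0193,0,0,0,0],[0.3,0.0057,0.0242,0,0,0,0]]]'

```text
time_s: 9.4
tool_pos: [0.4688, -0.0678, 0.0488]
orientation: [-0.345, 0.617, -0.462, 0.536]
force: [-1.4, -3.1, 1.9]
gripper_width: 0.0598
```

```bash
python3 - <<'E'
from h import *
c=camera("top"); crop(c,'t6',230,180,160,120,4)
s=sense();print(s["tool_pos"],s["force"])
c=camera("scene"); crop(c,'s6',240,110,190,140,4)
E
```

```text
[ 0.46873094 -0.0669485   0.04877894] [-0.42591567  0.60507708 -0.61655167]
```

View pics/t6.png

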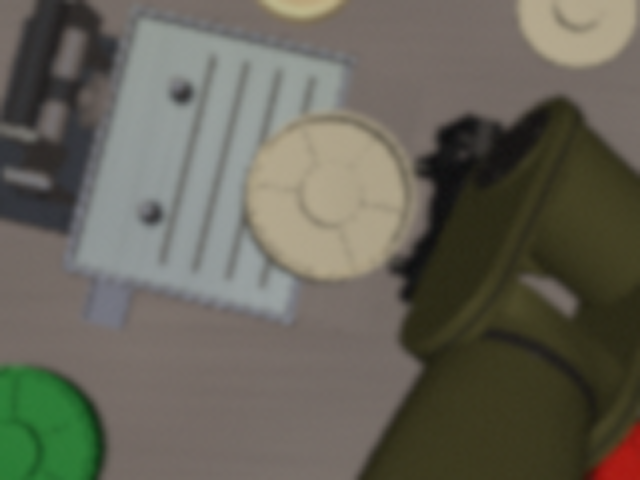

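View pics/s6.png

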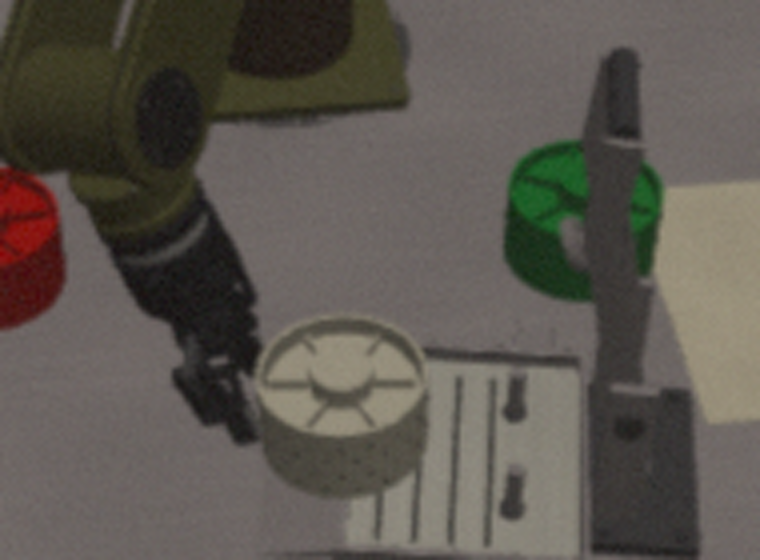

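The mould is on the crest, centred between the rims and about to tip down. I'll go slower here.

play_rows --increments '[[[0.3,0.001,0.003,0,0,0,0],[0.3,0.002,0.006,0,0,0,0],[0.3,0.003,0.009,0,0,0,0],[0.3,0.004,0.012,0,0,0,0],[0.3,0.005,0.015,0,0,0,0]]]'

```text
time_s: 10.0
tool_pos: [0.4735, -0.0528, 0.0485]
orientation: [-0.345, 0.617, -0.462, 0.536]
force: [-1.5, -1.9, -0.4]
gripper_width: 0.0601
```

play_rows --increments '[[[0.3,0.001,0.003,0,0,0,0],[0.3,0.002,0.006,0,0,0,0],[0.3,0.003,0.009,0,0,0,0],[0.3,0.004,0.012,0,0,0,0],[0.3,0.005,0.015,0,0,0,0]]]'

```text
time_s: 10.5
tool_pos: [0.4785, -0.0378, 0.0485]
orientation: [-0.345, 0.617, -0.462, 0.536]
force: [-0.5, -1.6, -0.6]
gripper_width: 0.0598
```

play_rows --increments '[[[0.3,0.001,0.003,0,0,0,0],[0.3,0.002,0.006,0,0,0,0],[0.3,0.003,0.009,0,0,0,0],[0.3,0.004,0.012,0,0,0,0],[0.3,0.005,0.015,0,0,0,0]]]'

```text
time_s: 11.0
tool_pos: [0.4837, -0.0229, 0.0486]
orientation: [-0.345, 0.617, -0.462, 0.536]
force: [-1.1, -2.0, -0.6]
gripper_width: 0.0596
```

```bash
python3 - <<'E'
from h import *
c=camera("top"); crop(c,'t7',230,180,160,120,4)
s=sense();print(s["tool_pos"],s["force"])
c=camera("scene"); crop(c,'s7',240,110,190,140,4)
E
```

```text
[ 0.48373573 -0.02248353  0.04869981] [-0.71780822  0.16669873  0.37180546]
```

View pics/t7.png

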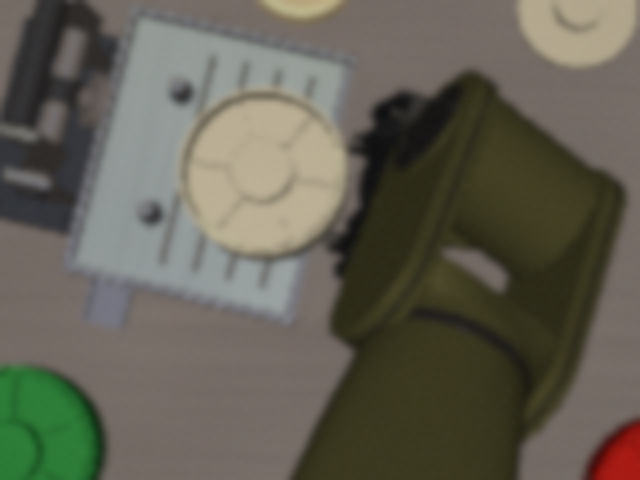

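View pics/s7.png

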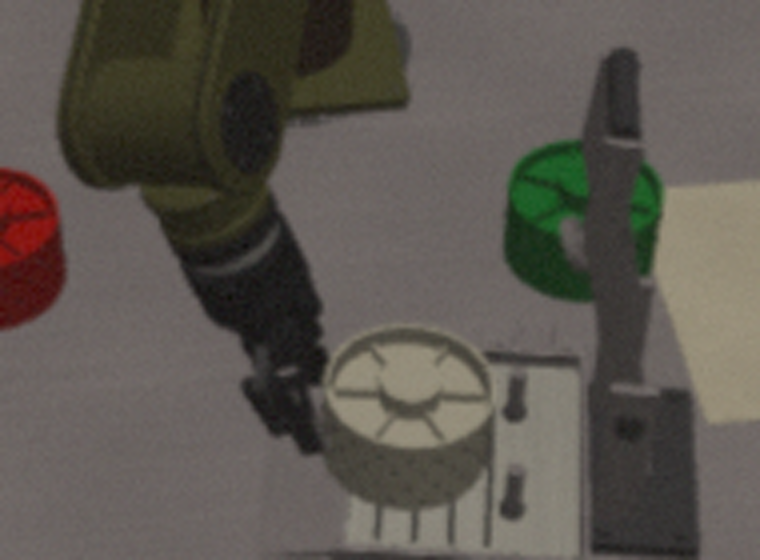

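The mould is flat in the tray, with about 25 mm to go. I'll check its lateral position with a silhouette fit.

```bash
cat > mfit.py <<'E'
from h import *
from scipy.optimize import minimize
p=np.load('press.npy'); t=np.linspace(0,2*np.pi,80)
X=np.array([np.cos(p[2]),np.sin(p[2])]);Y=np.array([-X[1],X[0]])
def ring(c,x,y):
    P=np.c_[x+.059*np.cos(t),y+.059*np.sin(t),0*t+.073]; return proj(c,P)
def mf():
  for n in ("top","scene"):
    c=camera(n); s=sense()["tool_pos"]
    e=proj(c,[[s[0]+.0667*X[0],s[1]+.0667*X[1],.06]])[0].astype(int)
    best=None
    for d in spotter.masks_of(c,"mould"):
        if d["region"][e[1],e[0]]: best=d["region"];break
    if best is None: print(n,"none");continue
    def sil(x,y):
        P=np.vstack([np.c_[x+.059*np.cos(t),y+.059*np.sin(t),0*t+z] for z in (.007,.073)])
        m=np.zeros((400,640),np.uint8); cv2.fillConvexPoly(m,cv2.convexHull((proj(c,P)*16).round().astype(np.int32)),1,shift=4); return m>0
    b=max((((sil(x,y)&best).sum()/(sil(x,y)|best).sum(),x,y) for x in s[0]+.0667*X[0]+np.arange(-.014,.015,.002) for y in s[1]+.0667*X[1]+np.arange(-.014,.015,.002)))
    r=np.array(b[1:])-p[:2]; print(n,np.round(b,4),"press frame",r@X,r@Y,"tool rel",(s[:2]-p[:2])@X,(s[:2]-p[:2])@Y, s[:2])
if __name__=="__main__": mf()
E
python3 mfit.py
```

```text
top [0.9651 0.497  0.0386] press frame -0.03169342421863279 0.002599246039541281 tool rel -0.0944736116377016 0.0033961584126248304 [ 0.4837051 -0.0227347]
scene [0.9575 0.499  0.0424] press frame -0.027556868768258472 0.0013957311542161898 tool rel -0.09465532495480024 0.0033556374446817925 [ 0.48370861 -0.02292085]
```

play_rows --increments '[[[0.3,0.0013,0.0034,0,0,0,0],[0.3,0.0026,0.0068,0,0,0,0],[0.3,0.004,0.0102,0,0,0,0],[0.3,0.0053,0.0136,0,0,0,0],[0.3,0.0066,0.017,0,0,0,0]]]'

```text
time_s: 11.8
tool_pos: [0.4902, -0.0058, 0.0485]
orientation: [-0.345, 0.617, -0.462, 0.536]
force: [-1.1, -1.2, -0.8]
gripper_width: 0.0598
```

play_rows --increments '[[[0.3,0.0002,0.001,0,0,0,0],[0.3,0.0004,0.002,0,0,0,0],[0.3,0.0006,0.003,0,0,0,0],[0.3,0.0006,0.003,0,0,0,0]]]'

```text
time_s: 12.2
tool_pos: [0.4908, -0.003, 0.0486]
orientation: [-0.345, 0.617, -0.462, 0.536]
force: [-1.1, -1.7, -0.4]
gripper_width: 0.0595
```

```bash
python3 mfit.py
```

```text
top [0.9536 0.5061 0.0603] press frame -0.008633759150329356 -0.001958579830734166 tool rel -0.07377230904640553 0.00039978264627315115 [ 0.49076569 -0.00304536]
scene [0.9469 0.5021 0.0623] press frame -0.007477302870679014 0.0023380039405032547 tool rel -0.07377884668413724 0.0003780976500376727 [ 0.49078564 -0.00305609]
```

play_rows --increments '[[[0.3,0.0002,0.001,0,0,0,0],[0.3,0.0004,0.002,0,0,0,0],[0.3,0.0006,0.003,0,0,0,0],[0.3,0.0008,0.004,0,0,0,0]]]'

```text
time_s: 12.8
tool_pos: [0.4916, 0.001, 0.0486]
orientation: [-0.345, 0.617, -0.462, 0.536]
force: [-1.0, -2.1, -1.1]
gripper_width: 0.0598
```

play_rows --increments '[[[0.3,0.0002,0.001,0,0,0,0]]]'

```text
time_s: 12.9
tool_pos: [0.4918, 0.0019, 0.0486]
orientation: [-0.345, 0.617, -0.462, 0.536]
force: [-0.7, -1.7, -0.4]
gripper_width: 0.0599
```

play_rows --increments '[[[0.3,0.0002,0.001,0,0,0,0]]]'

```text
time_s: 13.0
tool_pos: [0.492, 0.0029, 0.0486]
orientation: [-0.345, 0.617, -0.462, 0.536]
force: [0.1, -1.3, -0.3]
gripper_width: 0.0601
```

play_rows --increments '[[[0.3,0.0001,0.0005,0,0,0,0]]]'

```text
time_s: 13.1
tool_pos: [0.492, 0.0035, 0.0486]
orientation: [-0.345, 0.617, -0.462, 0.536]
force: [0.7, -2.9, -0.8]
gripper_width: 0.0595
```

play_rows --increments '[[[0.3,0.0001,0.0005,0,0,0,0]]]'

```text
time_s: 13.2
tool_pos: [0.4922, 0.0039, 0.0486]
orientation: [-0.345, 0.617, -0.462, 0.536]
force: [-0.1, -2.1, -0.5]
gripper_width: 0.0598
```

play_rows --increments '[[[0.3,0.0001,0.0005,0,0,0,0]]]'

```text
time_s: 13.3
tool_pos: [0.4922, 0.0044, 0.0486]
orientation: [-0.345, 0.617, -0.462, 0.536]
force: [0.0, -1.8, -0.4]
gripper_width: 0.0599
```

play_rows --increments '[[[0.3,0.0001,0.0005,0,0,0,0]]]'

```text
time_s: 13.4
tool_pos: [0.4924, 0.0049, 0.0486]
orientation: [-0.345, 0.617, -0.462, 0.536]
force: [-0.0, -1.9, -0.5]
gripper_width: 0.0598
```

play_rows --increments '[[[0.3,0.0001,0.0005,0,0,0,0]]]'

```text
time_s: 13.5
tool_pos: [0.4924, 0.0054, 0.0486]
orientation: [-0.345, 0.617, -0.462, 0.536]
force: [-0.5, -1.8, -1.3]
gripper_width: 0.0597
```

play_rows --increments '[[[0.3,0.0001,0.0007,0,0,0,0]]]'

```text
time_s: 13.6
tool_pos: [0.4926, 0.0061, 0.0486]
orientation: [-0.345, 0.617, -0.462, 0.536]
force: [0.3, -2.0, -1.7]
gripper_width: 0.06
```

play_rows --increments '[[[0.3,0.0001,0.0007,0,0,0,0]]]'

```text
time_s: 13.7
tool_pos: [0.4927, 0.0067, 0.0486]
orientation: [-0.345, 0.617, -0.462, 0.536]
force: [-0.8, -4.2, 0.1]
gripper_width: 0.0596
```

play_rows --increments '[[[0.3,0.0001,0.0007,0,0,0,0]]]'

```text
time_s: 13.8
tool_pos: [0.4928, 0.0069, 0.0486]
orientation: [-0.346, 0.616, -0.462, 0.536]
force: [-1.2, -6.6, -0.9]
gripper_width: 0.0597
```

```bash
python3 mfit.py; python3 -c "
from h import *
c=camera('top'); crop(c,'t8',230,180,120,90,6)"
```

```text
top [0.9497 0.5061 0.0682] press frame -0.0008697962461815407 -0.0004514854262313402 tool rel -0.06364998366525035 0.0003454269468521528 [0.49283561 0.00686322]
scene [0.9003 0.5061 0.0722] press frame 0.0030029113660318334 0.000357165408716775 tool rel -0.06369708863396815 0.00035716540871678616 [0.49281472 0.00681939]
```

View pics/t8.png

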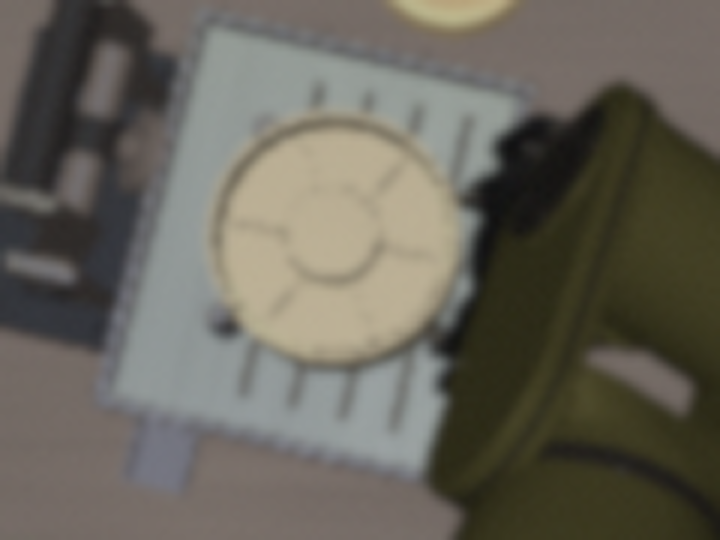

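The push force rises from 2 N to 6.6 N with the mould fitted within about 1 to 3 mm of the seat, so it's meeting the posts. I'll bring the force to about 10 N and hold.

play_rows --increments '[[[0.3,0.0001,0.0005,0,0,0,0]]]'

```text
time_s: 14.15
tool_pos: [0.4929, 0.007, 0.0485]
orientation: [-0.346, 0.616, -0.462, 0.536]
force: [-1.7, -8.4, 0.5]
gripper_width: 0.0597
```

play_rows --increments '[[[0.3,0.0001,0.0004,0,0,0,0]]]'

```text
time_s: 14.25
tool_pos: [0.493, 0.0072, 0.0485]
orientation: [-0.346, 0.616, -0.463, 0.536]
force: [-2.4, -9.5, 0.2]
gripper_width: 0.0598
```

play_rows --increments '[[[0.3,0,0,0,0,0,0]]]'

```text
time_s: 14.35
tool_pos: [0.493, 0.0071, 0.0485]
orientation: [-0.346, 0.616, -0.463, 0.536]
force: [-2.0, -8.2, -0.1]
gripper_width: 0.0599
```

play_rows --increments '[[[0.3,0.0001,0.0005,0,0,0,0],[0.3,0.0001,0.0005,0,0,0,0],[0.3,0.0001,0.0005,0,0,0,0],[0.3,0.0001,0.0005,0,0,0,0]]]'

```text
time_s: 14.75
tool_pos: [0.4931, 0.0072, 0.0485]
orientation: [-0.346, 0.616, -0.463, 0.535]
force: [-2.9, -10.7, 1.1]
gripper_width: 0.06
```

```bash
python3 -c "
from h import *
c=camera('scene'); crop(c,'s9',290,130,130,110,6);print(sense()['force'])"
```

```text
[ -1.4816654  -10.94944217  -0.34110409]
```

View pics/s9.png

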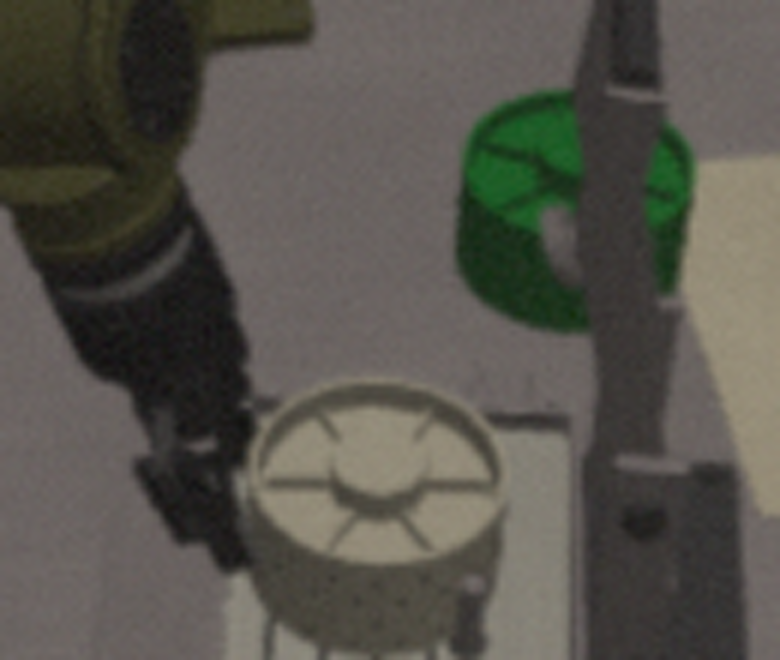

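The mould is seated, upright, and bearing on the posts at about 11 N. I'll back straight out now and rise.

play_rows --increments '[[[0.3,-0.001,-0.003,0,0,0,0],[0.3,-0.003,-0.015,0,0,0,0],[0.3,-0.007,-0.035,0,0,0,0],[0.3,-0.012,-0.06,0,0,0,0],[0.3,-0.015,-0.075,0.03,0,0,0]]]'

```text
time_s: 15.3
tool_pos: [0.4748, -0.0661, 0.0754]
orientation: [-0.346, 0.62, -0.459, 0.534]
force: [0.3, -0.3, 0.6]
gripper_width: 0.0597
```

play_rows --increments '[[[0.3,0,0,0.05,0,0,0],[0.3,0,0,0.1,0,0,0],[0.3,0,0,0.15,0,0,0],[0.3,0,0,0.2,0,0,0],[0.3,0,0,0.25,0,0,0]]]'

```text
time_s: 15.8
tool_pos: [0.4775, -0.0661, 0.331]
orientation: [-0.345, 0.617, -0.462, 0.536]
force: [1.0, -0.5, 0.3]
gripper_width: 0.0597
```

```bash
python3 - <<'E'
from h import *
p=np.load('press.npy'); c=camera("top"); crop(c,'t10',210,160,140,110,5); c2=camera("scene"); crop(c2,'s10',290,120,130,110,5)
s=sense(); print(s["q"].round(3),s["tool_pos"],s["force"]); r0=R.from_quat(s["orientation"])
X=np.array([np.cos(p[2]),np.sin(p[2]),0]);Z=np.array([0,0,1.])
for sg in (1,-1):
    y=-Z; z=sg*X; x=np.cross(y,z); r=R.from_matrix(np.c_[x,y,z]); print(sg,(r*r0.inv()).as_rotvec(degrees=True))
def grip(q): return np.array([115-220*np.cos(q)+20*np.sin(q),0,110+220*np.sin(q)+20*np.cos(q)])/1000
for q in (1.36,): 
    g=grip(q); print(q,p[:2]+g[0]*X[:2],g[2])
E
```

```text
[-0.432 -0.289  1.914  0.342  1.583 -0.241] [ 0.48063598 -0.067129    0.33817418] [0.0802973  0.12549989 0.88744633]
1 [-18.97870356 -11.35888878  88.85915925]
-1 [-11.3670164   18.99228338 -89.15801827]
1.36 [0.5234916  0.15591854] 0.329314985853598
```

View pics/t10.png

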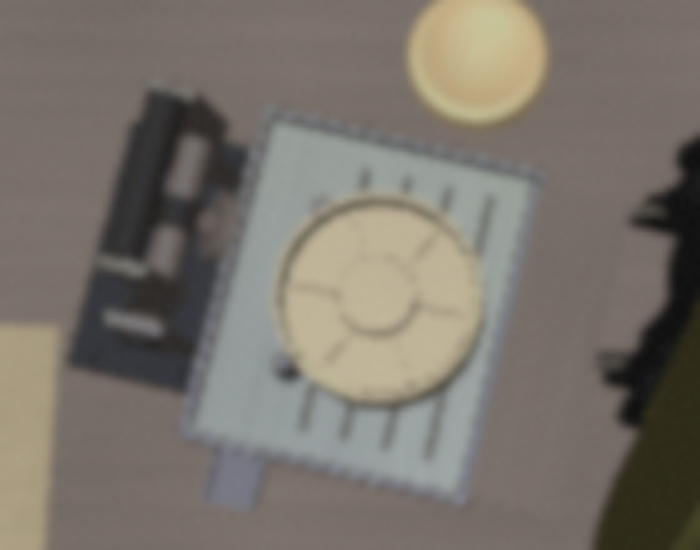

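View pics/s10.png

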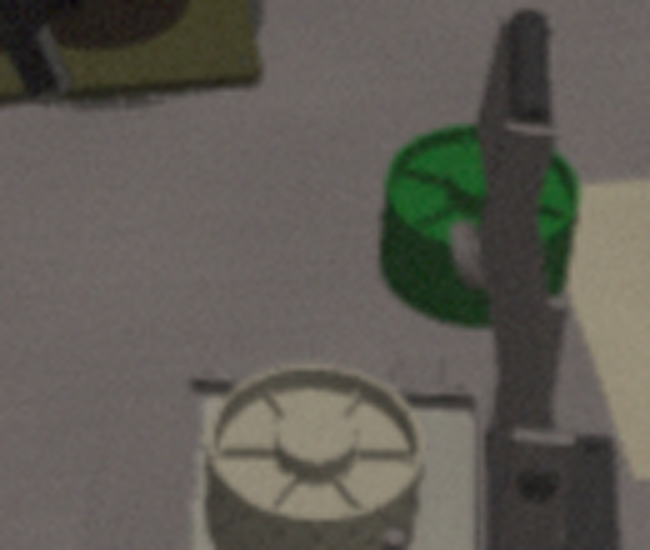

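The mould is still home against the posts in both views. Next I'll rise, un-lean and turn the jaws across the lever bar, and hover over the handle.

play_rows --increments '[[[0.3,0,0.0,0.03,-1.58,-0.947,7.405],[0.3,0,0.0,0.06,-3.16,-1.89,14.81],[0.3,0.0,0.02,0.09,-4.75,-2.84,22.2],[0.3,0.01,0.04,0.1,-6.33,-3.79,29.6],[0.3,0.015,0.06,0.1,-7.9,-4.73,37.0]]]'

```text
time_s: 16.4
tool_pos: [0.4939, -0.0058, 0.431]
orientation: [-0.54, 0.418, -0.322, 0.656]
force: [-0.4, 0.2, -0.4]
gripper_width: 0.0596
```

play_rows --increments '[[[0.3,0.005,0.02,0.0,-1.58,-0.947,7.405],[0.3,0.01,0.04,0.0,-3.16,-1.89,14.81],[0.3,0.015,0.07,0.0,-4.75,-2.84,22.2],[0.3,0.02,0.1,0.0,-6.33,-3.79,29.6],[0.3,0.025,0.13,0.0,-7.9,-4.73,37.0]]]'

```text
time_s: 16.9
tool_pos: [0.518, 0.1249, 0.428]
orientation: [-0.675, 0.177, -0.145, 0.701]
force: [0.6, 0.5, -0.5]
gripper_width: 0.0596
```

play_rows --increments '[[[0.3,0.005,0.02,0.0,-1.58,-0.947,7.405],[0.3,0.006,0.03,0.0,-3.16,-1.89,14.81],[0.3,0.006,0.032,0.0,-3.16,-1.89,14.81]]]'

```text
time_s: 17.2
tool_pos: [0.5237, 0.1574, 0.4279]
orientation: [0.708, -0.074, 0.07, -0.699]
force: [1.0, 0.3, -0.2]
gripper_width: 0.06
```

```bash
cat > w.py <<'E'
from h import *
import sys
p=np.load('press.npy')
X=np.array([np.cos(p[2]),np.sin(p[2]),0]);Z=np.array([0,0,1.]);Y=np.cross(Z,X)
s=sense(); c=camera("wrist"); save(c,sys.argv[1]); print(s["q"].round(2),s["tool_pos"].round(4),s["force"].round(1),s["gripper_width"])
rt=R.from_quat(s["orientation"]); print(rt.as_matrix().round(3))
r=R.from_matrix(np.c_[np.cross(-Z,X),-Z,X]); print("need turn",(r*rt.inv()).as_rotvec(degrees=True).round(2))
M=np.array(c["mount"]);
def wp(P):
    q=rt.inv().apply(np.atleast_2d(P)-s["tool_pos"]); q=(np.linalg.inv(M)@np.c_[q,np.ones(len(q))].T).T[:,:3]
    return np.c_[c["cx"]+c["fx"]*q[:,0]/-q[:,2],c["cy"]-c["fy"]*q[:,1]/-q[:,2]]
def grip(q): return np.array([115-220*np.cos(q)+20*np.sin(q),0,110+220*np.sin(q)+20*np.cos(q)])/1000
im=c["color"][:,:,::-1].copy()
for dy in (-.038,0,.038):
  for dx in (-.009,.009):
    g=grip(p[3]); P=np.array([p[0],p[1],0])+(g[0]+dx)*X+dy*Y+g[2]*Z
    u=wp(P)[0]; 
    if np.isfinite(u).all() and abs(u).max()<2000: cv2.circle(im,tuple(u.astype(int)),4,(0,0,255),1)
cv2.imwrite('pics/'+sys.argv[1]+'.png',im)
E
python3 w.py w11; python3 -c "
from h import *
c=camera('top'); crop(c,'t11',190,130,160,130,5);"
```

```text
[ 0.2  -0.15  1.63 -0.01  1.67 -1.17] [0.5237 0.1574 0.4279] [ 1.   0.3 -0.2] 0.05998089592688052
[[ 0.979 -0.006  0.203]
 [-0.203 -0.013  0.979]
 [-0.004 -1.    -0.014]]
need turn [ 0.74 -0.36  0.2 ]
```

View pics/w11.png

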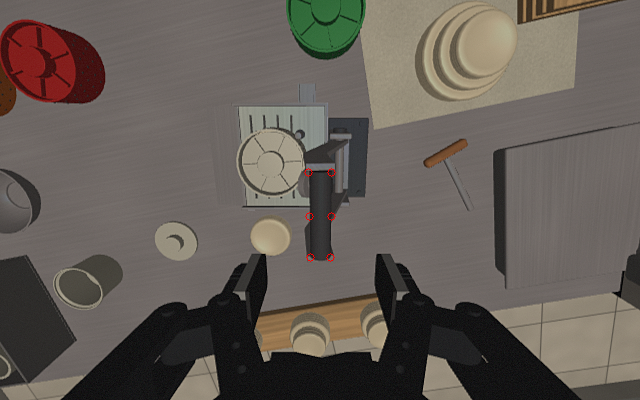

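View pics/t11.png

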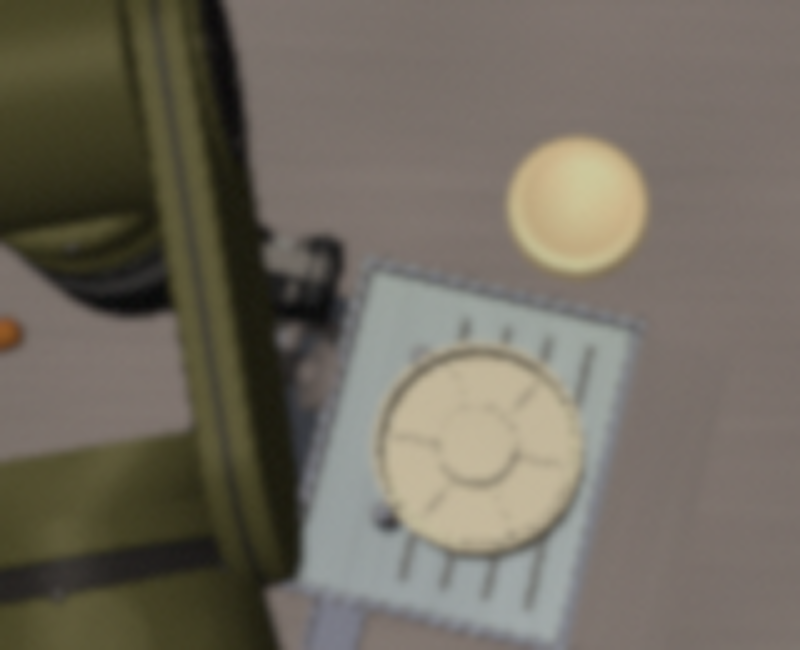

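The projected bar outline (309–331, 172–258) matches the bar in the wrist view. I'll descend around it.

play_rows --increments '[[[0.3,0,-0.001,-0.025,0.4,-0.2,0.1],[0.3,0,-0.0015,-0.05,0.74,-0.36,0.2],[0.3,0,-0.0015,-0.075,0.74,-0.36,0.2],[0.3,0,-0.0015,-0.09,0.74,-0.36,0.2],[0.3,0,-0.0015,-0.101,0.74,-0.36,0.2]]]'

```text
time_s: 17.8
tool_pos: [0.5238, 0.1535, 0.3262]
orientation: [0.704, -0.073, 0.073, -0.703]
force: [0.1, -0.1, 0.9]
gripper_width: 0.0599
```

```bash
python3 w.py w12
```

```text
[ 0.19 -0.14  1.79 -0.    1.5  -1.18] [0.5238 0.1535 0.3262] [ 0.1 -0.1  0.9] 0.05992980565223059
[[ 0.979 -0.     0.204]
 [-0.204 -0.001  0.979]
 [ 0.    -1.    -0.001]]
need turn [ 0.03 -0.    0.3 ]
```

View pics/w12.png

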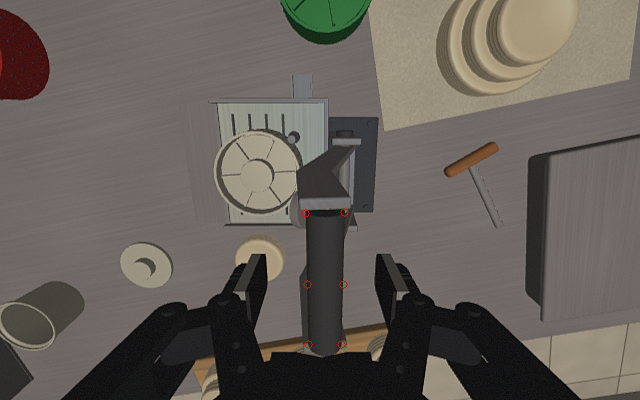

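The bar sits centred between the pads. Close the gripper.

play_rows --increments '[[[0.5,0,0,0,0,0,0],[0.65,0,0,0,0,0,0],[0.8,0,0,0,0,0,0],[0.9,0,0,0,0,0,0],[0.9,0,0,0,0,0,0]]]'

```text
time_s: 18.35
tool_pos: [0.5247, 0.1545, 0.3295]
orientation: [-0.703, 0.07, -0.073, 0.704]
force: [-1.4, -0.2, 4.3]
gripper_width: 0.0164
```

```bash
python3 w.py w13; python3 - <<'E'
from h import *
p=np.load('press.npy');X=np.array([np.cos(p[2]),np.sin(p[2])]);s=sense();
print("bar press x from tcp", (s["tool_pos"][:2]-p[:2])@X, s["wrist_torque"])
q0=1.36
g=lambda q:np.array([115-220*np.cos(q)+20*np.sin(q),110+220*np.sin(q)+20*np.cos(q)])/1000
for q in np.arange(1.36,-.2,-.04):
    d=g(q)-g(1.36); print(round(q,2),np.round([d[0]*X[0],d[0]*X[1],d[1]],4).tolist())
E
```

```text
[ 0.19 -0.15  1.78 -0.    1.5  -1.18] [0.5247 0.1545 0.3295] [-1.4 -0.2  4.3] 0.016360151200291204
[[ 0.979  0.005  0.202]
 [-0.202 -0.     0.979]
 [ 0.004 -1.     0.001]]
need turn [0.01 0.26 0.16]
bar press x from tcp 0.08736750473816937 [-0.06969377  0.05216307  0.04506899]
1.36 [0.0, 0.0, 0.0]
1.32 [-0.0017, -0.0086, -0.0012]
1.28 [-0.0035, -0.0171, -0.0028]
1.24 [-0.0052, -0.0255, -0.0047]
1.2 [-0.0069, -0.0339, -0.007]
1.16 [-0.0086, -0.0422, -0.0096]
1.12 [-0.0102, -0.0503, -0.0126]
1.08 [-0.0119, -0.0584, -0.0159]
1.04 [-0.0135, -0.0663, -0.0195]
1.0 [-0.0151, -0.074, -0.0234]
0.96 [-0.0166, -0.0816, -0.0276]
0.92 [-0.0181, -0.0891, -0.0322]
0.88 [-0.0196, -0.0963, -0.037]
0.84 [-0.021, -0.1034, -0.0421]
0.8 [-0.0224, -0.1102, -0.0476]
0.76 [-0.0238, -0.1168, -0.0533]
0.72 [-0.025, -0.1232, -0.0592]
0.68 [-0.0263, -0.1294, -0.0654]
0.64 [-0.0275, -0.1353, -0.0719]
0.6 [-0.0287, -0.1409, -0.0786]
0.56 [-0.0297, -0.1463, -0.0855]
0.52 [-0.0308, -0.1514, -0.0926]
0.48 [-0.0318, -0.1562, -0.1]
0.44 [-0.0327, -0.1608, -0.1075]
0.4 [-0.0335, -0.165, -0.1152]
0.36 [-0.0343, -0.1689, -0.1231]
0.32 [-0.0351, -0.1725, -0.1311]
0.28 [-0.0357, -0.1758, -0.1393]
0.24 [-0.0364, -0.1788, -0.1476]
0.2 [-0.0369, -0.1815, -0.156]
0.16 [-0.0374, -0.1838, -0.1645]
0.12 [-0.0378, -0.1857, -0.1731]
0.08 [-0.0381, -0.1874, -0.1818]
0.04 [-0.0384, -0.1887, -0.1905]
-0.0 [-0.0386, -0.1896, -0.1993]
-0.04 [-0.0387, -0.1903, -0.2081]
-0.08 [-0.0387, -0.1905, -0.217]
-0.12 [-0.0387, -0.1904, -0.2258]
-0.16 [-0.0386, -0.19, -0.2346]
```

View pics/w13.png

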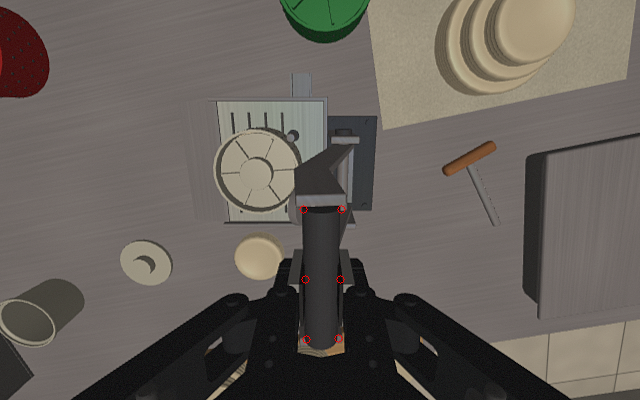

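The bar is gripped. I'll start down along the arc and watch the force.

play_rows --increments '[[[0.9,-0.0017,-0.0086,-0.001,0,0,0],[0.9,-0.0035,-0.0171,-0.0025,0,0,0],[0.9,-0.0052,-0.0255,-0.0045,0,0,0],[0.9,-0.0069,-0.0339,-0.007,0,0,0]]]'

```text
time_s: 18.8
tool_pos: [0.5175, 0.1202, 0.3211]
orientation: [-0.703, 0.071, -0.073, 0.704]
force: [2.1, -0.1, 2.7]
gripper_width: 0.0161
```

```bash
cat > st.py <<'E'
from h import *
p=np.load('press.npy');X=np.array([np.cos(p[2]),np.sin(p[2])]);Y=np.array([-X[1],X[0]])
s=sense();t=s["tool_pos"];r=t[:2]-p[:2]
x,z=r@X*1000-115,t[2]*1000-110
rad=np.hypot(x,z); q=np.arctan2(z,-x)-np.arctan2(20,220)
f=np.array(s["force"]);fx=f[:2]@X
th=np.arctan2(z,-x)
print("q",round(q,3),"rad",rad.round(1),"(220.9) lat",(r@Y*1000).round(1),"F press x,y,z",fx.round(1),(f[:2]@Y).round(1),f[2].round(1),"radial out",(-fx*np.cos(th)+f[2]*np.sin(th)).round(1),"tang up",(fx*np.sin(th)+f[2]*np.cos(th)).round(1),"T",s["wrist_torque"].round(2),s["gripper_width"].round(4),s["time_s"].round(2))
E
python3 st.py
```

```text
Traceback (most recent call last):
  File "st.py", line 8, in <module>
    print("q",round(q,3),"rad",rad.round(1),"(220.9) lat",(r@Y*1000).round(1),"F press x,y,z",fx.round(1),(f[:2]@Y).round(1),f[2].round(1),"radial out",(-fx*np.cos(th)+f[2]*np.sin(th)).round(1),"tang up",(fx*np.sin(th)+f[2]*np.cos(th)).round(1),"T",s["wrist_torque"].round(2),s["gripper_width"].round(4),s["time_s"].round(2))
                                                                                                                                                                                                                                                                                    ^^^^^^^^^^^^^^^^^^^^^^^^
AttributeError: 'float' object has no attribute 'round'
```

```bash
sed -i 's/s\["gripper_width"\].round(4),s\["time_s"\].round(2)/s["gripper_width"],s["time_s"]/' st.py; python3 st.py; python3 -c "
from h import *
c=camera('scene'); crop(c,'s14',290,90,130,150,5)"
```

```text
q 1.191 rad 220.2 (220.9) lat -1.3 F press x,y,z 0.3 -2.1 2.7 radial out 2.5 tang up 1.0 T [ 0.38 -0.38  0.04] 0.016081851259165027 18.8
```

View pics/s14.png

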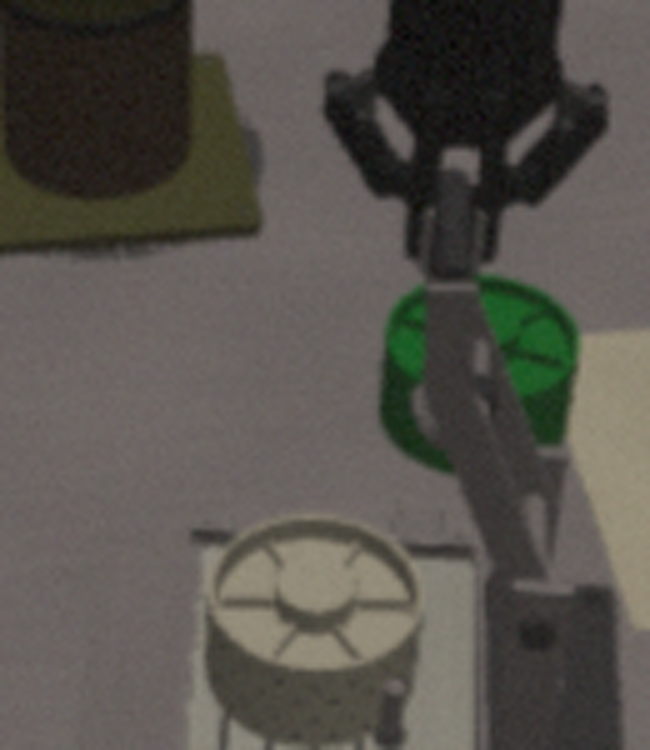

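Grip good and the lever follows, with tangential force of about 1 N. I'll continue along the arc.

play_rows --increments '[[[0.9,-0.0017,-0.0083,-0.0026,0,0,0],[0.9,-0.0033,-0.0164,-0.0056,0,0,0],[0.9,-0.005,-0.0245,-0.0089,0,0,0],[0.9,-0.0066,-0.0324,-0.0125,0,0,0],[0.9,-0.0082,-0.0401,-0.0164,0,0,0]]]'

```text
time_s: 19.35
tool_pos: [0.5091, 0.0798, 0.3035]
orientation: [-0.703, 0.071, -0.073, 0.704]
force: [6.0, 0.4, 0.1]
gripper_width: 0.0161
```

```bash
python3 st.py
```

```text
q 0.987 rad 219.6 (220.9) lat -1.1 F press x,y,z 1.6 -5.8 0.1 radial out -0.7 tang up 1.4 T [ 0.29 -0.98 -0.02] 0.016084404075582443 19.35
```

play_rows --increments '[[[0.9,-0.0015,-0.0076,-0.0042,0,0,0],[0.9,-0.003,-0.0151,-0.0088,0,0,0],[0.9,-0.0045,-0.0223,-0.0136,0,0,0],[0.9,-0.0059,-0.0294,-0.0187,0,0,0],[0.9,-0.0073,-0.0362,-0.0242,0,0,0]]]'

```text
time_s: 19.85
tool_pos: [0.5014, 0.0434, 0.2795]
orientation: [0.704, -0.072, 0.072, -0.703]
force: [3.9, 0.1, 0.9]
gripper_width: 0.0158
```

```bash
python3 st.py
```

```text
q 0.786 rad 220.5 (220.9) lat -0.7 F press x,y,z 0.9 -3.8 0.9 radial out 0.1 tang up 1.2 T [ 0.43 -0.76 -0.01] 0.015778640073931493 19.85
```

play_rows --increments '[[[0.9,-0.0014,-0.0066,-0.0057,0,0,0],[0.9,-0.0026,-0.013,-0.0116,0,0,0],[0.9,-0.0039,-0.0192,-0.0178,0,0,0],[0.9,-0.0051,-0.0251,-0.0243,0,0,0],[0.9,-0.0063,-0.0307,-0.031,0,0,0]]]'

```text
time_s: 20.35
tool_pos: [0.4949, 0.013, 0.2482]
orientation: [0.704, -0.072, 0.072, -0.703]
force: [3.7, 0.4, -1.1]
gripper_width: 0.0164
```

```bash
python3 st.py
```

```text
q 0.586 rad 220.8 (220.9) lat -0.5 F press x,y,z 1.1 -3.6 -1.1 radial out -1.6 tang up -0.1 T [ 0.59 -0.6  -0.05] 0.01638074414923498 20.35
```

play_rows --increments '[[[0.9,-0.001,-0.0054,-0.0069,0,0,0],[0.9,-0.0021,-0.0105,-0.014,0,0,0],[0.9,-0.0031,-0.0153,-0.0214,0,0,0],[0.9,-0.004,-0.0199,-0.0289,0,0,0],[0.9,-0.0048,-0.0241,-0.0366,0,0,0]]]'

```text
time_s: 20.85
tool_pos: [0.4901, -0.0107, 0.2116]
orientation: [-0.703, 0.072, -0.072, 0.704]
force: [-0.2, 0.3, -0.2]
gripper_width: 0.0163
```

```bash
python3 st.py; python3 -c "
from h import *
c=camera('scene'); crop(c,'s15',290,110,130,130,5)"
```

```text
q 0.387 rad 221.2 (220.9) lat -0.4 F press x,y,z 0.3 0.3 -0.2 radial out -0.3 tang up -0.0 T [ 0.46 -0.06 -0.01] 0.016319711112151674 20.85
```

View pics/s15.png

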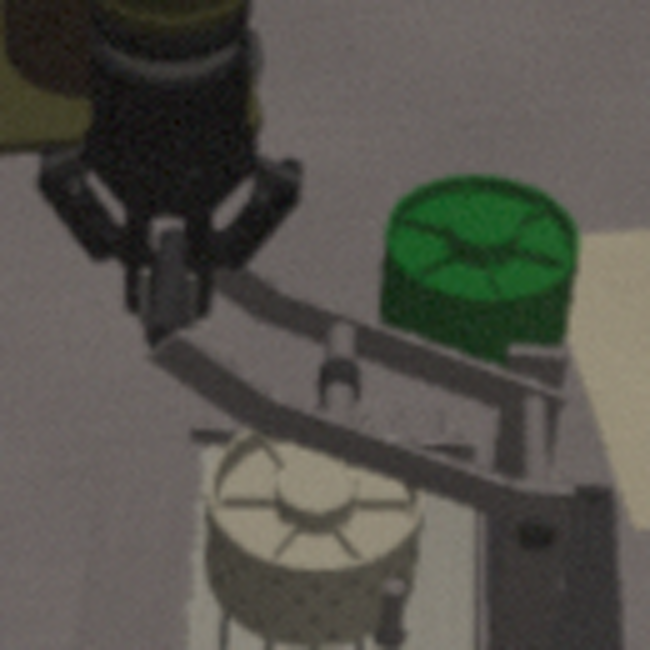

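The lever is low and the foot is still clear above the knob. Slower now.

play_rows --increments '[[[0.9,-0.0007,-0.0031,-0.0064,0,0,0],[0.9,-0.0013,-0.0061,-0.0128,0,0,0],[0.9,-0.0019,-0.0089,-0.0193,0,0,0],[0.9,-0.0024,-0.0114,-0.0258,0,0,0],[0.9,-0.0029,-0.0138,-0.0324,0,0,0]]]'

```text
time_s: 21.4
tool_pos: [0.4873, -0.0244, 0.1792]
orientation: [0.703, -0.071, 0.072, -0.703]
force: [-1.6, 1.7, -0.5]
gripper_width: 0.0162
```

play_rows --increments '[[[0.9,-0.0003,-0.0015,-0.005,0,0,0],[0.9,-0.0006,-0.003,-0.01,0,0,0],[0.9,-0.0009,-0.0044,-0.0151,0,0,0],[0.9,-0.0011,-0.0057,-0.0202,0,0,0],[0.9,-0.0011,-0.0057,-0.0202,0,0,0]]]'

```text
time_s: 21.9
tool_pos: [0.4861, -0.0303, 0.1585]
orientation: [0.704, -0.072, 0.072, -0.703]
force: [-1.8, -0.3, -3.7]
gripper_width: 0.016
```

```bash
python3 st.py; python3 -c "
from h import *
c=camera('scene'); crop(c,'s16',290,110,130,130,5)"
```

```text
q 0.13 rad 221.8 (220.9) lat -0.4 F press x,y,z -0.6 1.7 -3.7 radial out -0.2 tang up -3.8 T [0.52 0.11 0.01] 0.016031365571558615 21.9
```

View pics/s16.png

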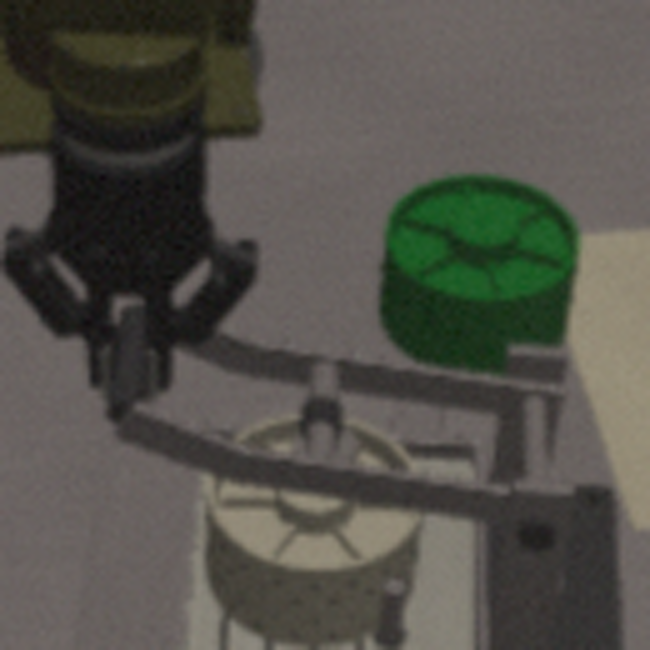

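The tool carries about 3.7 N of lever weight at q≈0.13 and the foot is near the knob. I'll creep down, feeling for contact.

play_rows --increments '[[[0.9,-0.0001,-0.0004,-0.002,0,0,0],[0.9,-0.0001,-0.0008,-0.004,0,0,0],[0.9,-0.0002,-0.0012,-0.006,0,0,0]]]'

```text
time_s: 22.25
tool_pos: [0.486, -0.0312, 0.1539]
orientation: [0.704, -0.072, 0.072, -0.703]
force: [-4.6, 1.0, -2.4]
gripper_width: 0.0157
```

play_rows --increments '[[[0.9,-0.0001,-0.0004,-0.002,0,0,0],[0.9,-0.0001,-0.0007,-0.004,0,0,0]]]'

```text
time_s: 22.45
tool_pos: [0.4858, -0.032, 0.1496]
orientation: [0.704, -0.072, 0.072, -0.703]
force: [-5.1, 0.3, 1.0]
gripper_width: 0.0158
```

play_rows --increments '[[[0.9,-0.0001,-0.0003,-0.002,0,0,0],[0.9,-0.0001,-0.0006,-0.004,0,0,0]]]'

```text
time_s: 22.65
tool_pos: [0.4857, -0.0326, 0.1458]
orientation: [0.704, -0.072, 0.072, -0.703]
force: [-6.9, 0.3, 1.5]
gripper_width: 0.0162
```

```bash
python3 st.py
```

```text
q 0.071 rad 221.6 (220.9) lat -0.6 F press x,y,z -1.1 6.8 1.5 radial out 1.3 tang up 1.3 T [ 0.74  0.83 -0.09] 0.016213697338499748 22.65
```

The force has gone from -3.7 N to +1.5 N, so the foot appears to have touched. Hold and look.

play_rows --increments '[[[0.9,0,0,0,0,0,0],[0.9,0,0,0,0,0,0]]]'

```text
time_s: 22.85
tool_pos: [0.4857, -0.0327, 0.1455]
orientation: [0.704, -0.072, 0.072, -0.703]
force: [-5.9, -0.1, -1.5]
gripper_width: 0.0162
```

```bash
python3 st.py; python3 -c "
from h import *
c=camera('scene'); crop(c,'s17',290,130,130,110,6)"
```

```text
q 0.07 rad 221.7 (220.9) lat -0.6 F press x,y,z -1.2 5.7 -1.5 radial out 1.0 tang up -1.7 T [ 0.67  0.67 -0.06] 0.01622484368158799 22.85
```

View pics/s17.png

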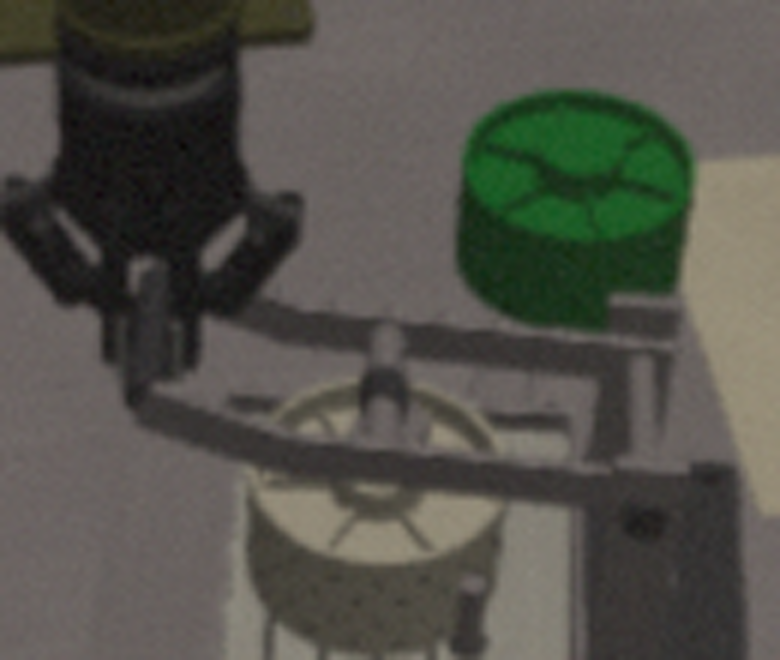

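Not conclusive: holding, the reading drops back to -1.5 N. I'll go on in small steps.

play_rows --increments '[[[0.9,0.0006,-0.0004,-0.0015,0,0,0],[0.9,0.001,-0.0006,-0.003,0,0,0],[0.9,0.001,-0.0006,-0.003,0,0,0]]]'

```text
time_s: 23.2
tool_pos: [0.4858, -0.0334, 0.1418]
orientation: [0.704, -0.072, 0.071, -0.703]
force: [-6.6, 0.1, -2.4]
gripper_width: 0.0162
```

play_rows --increments '[[[0.9,0.0006,-0.0004,-0.0015,0,0,0],[0.9,0.001,-0.0006,-0.003,0,0,0],[0.9,0.001,-0.0006,-0.003,0,0,0]]]'

```text
time_s: 23.5
tool_pos: [0.4857, -0.0338, 0.1382]
orientation: [0.704, -0.073, 0.07, -0.703]
force: [-10.4, 0.5, -1.4]
gripper_width: 0.0161
```

```bash
python3 st.py
```

```text
q 0.037 rad 221.7 (220.9) lat -0.8 F press x,y,z -1.6 10.3 -1.4 radial out 1.4 tang up -1.5 T [0.39 1.45 0.12] 0.01610733452747198 23.5
```

I moved the wrong way sideways and the side load grew, so I'll undo that while creeping on.

play_rows --increments '[[[0.9,-0.0015,0,-0.0015,0,0,0],[0.9,-0.003,-0.0003,-0.003,0,0,0],[0.9,-0.0045,-0.0003,-0.003,0,0,0]]]'

```text
time_s: 23.8
tool_pos: [0.4855, -0.034, 0.1374]
orientation: [-0.703, 0.069, -0.074, 0.704]
force: [7.0, 2.8, -4.0]
gripper_width: 0.0162
```

```bash
python3 st.py
```

```text
q 0.033 rad 221.8 (220.9) lat -0.6 F press x,y,z 4.2 -6.3 -4.0 radial out -4.6 tang up -3.5 T [ 1.02 -1.15  0.19] 0.016231651540904182 23.8
```

play_rows --increments '[[[0.9,0,-0.0002,-0.0015,0,0,0],[0.9,0,-0.0003,-0.003,0,0,0],[0.9,0,-0.0003,-0.003,0,0,0]]]'

```text
time_s: 24.1
tool_pos: [0.4853, -0.0344, 0.1346]
orientation: [-0.703, 0.07, -0.074, 0.703]
force: [5.8, 3.0, -1.8]
gripper_width: 0.0159
```

```bash
python3 st.py;  python3 -c "
from h import *
c=camera('scene'); crop(c,'s18',290,130,130,110,6)"
```

```text
q 0.02 rad 221.9 (220.9) lat -0.4 F press x,y,z 4.1 -5.1 -1.8 radial out -4.2 tang up -1.4 T [ 0.8  -1.02 -0.07] 0.015922653049144968 24.1
```

View pics/s18.png

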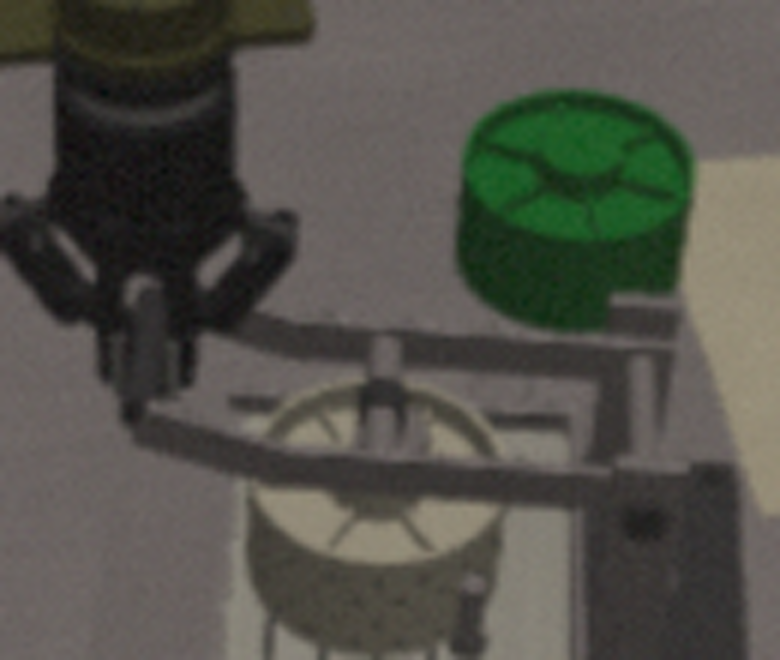

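Not in contact yet, the lever is still hanging. I'll even out the side load and continue.

play_rows --increments '[[[0.9,0.001,0.0005,-0.001,0,0,0],[0.9,0.002,0.001,-0.0025,0,0,0],[0.9,0.002,0.001,-0.0025,0,0,0]]]'

```text
time_s: 24.45
tool_pos: [0.4852, -0.0346, 0.1309]
orientation: [0.705, -0.072, 0.072, -0.702]
force: [-1.2, -5.1, -2.3]
gripper_width: 0.0159
```

```bash
python3 st.py
```

```text
q 0.004 rad 221.8 (220.9) lat -0.4 F press x,y,z -5.2 0.2 -2.3 radial out 5.0 tang up -2.8 T [-0.38 -0.1  -0.14] 0.01593481200041054 24.45
```

play_rows --increments '[[[0.9,0,0,-0.0015,0,0,0],[0.9,0,-0.0001,-0.003,0,0,0],[0.9,0,-0.0001,-0.003,0,0,0]]]'

```text
time_s: 24.75
tool_pos: [0.4852, -0.0348, 0.128]
orientation: [0.705, -0.072, 0.072, -0.702]
force: [-0.5, -5.1, -0.1]
gripper_width: 0.0159
```

```bash
python3 st.py
```

```text
q -0.01 rad 221.7 (220.9) lat -0.4 F press x,y,z -5.1 -0.5 -0.1 radial out 5.1 tang up -0.6 T [-0.26 -0.09 -0.09] 0.015875241507495114 24.75
```

play_rows --increments '[[[0.9,0,-0.0006,0,0,0,0],[0.9,0,-0.0006,0,0,0,0]]]'

```text
time_s: 24.95
tool_pos: [0.4852, -0.0348, 0.128]
orientation: [0.704, -0.072, 0.072, -0.703]
force: [-1.1, -5.1, -1.1]
gripper_width: 0.0159
```

play_rows --increments '[[[0.9,0,0,-0.0015,0,0,0],[0.9,0,0,-0.0015,0,0,0]]]'

```text
time_s: 25.15
tool_pos: [0.4852, -0.0349, 0.1267]
orientation: [0.704, -0.072, 0.072, -0.703]
force: [-1.7, -6.7, 1.1]
gripper_width: 0.0159
```

play_rows --increments '[[[0.9,0,0,-0.0015,0,0,0],[0.9,0,0,-0.0015,0,0,0]]]'

```text
time_s: 25.35
tool_pos: [0.485, -0.035, 0.125]
orientation: [0.705, -0.071, 0.071, -0.702]
force: [-1.6, -5.0, -0.1]
gripper_width: 0.0159
```

```bash
python3 st.py;  python3 -c "
from h import *
c=camera('scene'); crop(c,'s19',330,160,60,50,13)"
```

```text
q -0.023 rad 221.8 (220.9) lat -0.4 F press x,y,z -5.2 0.6 -0.1 radial out 5.2 tang up -0.5 T [-0.61  0.26 -0.01] 0.015874466610183994 25.35
```

View pics/s19.png

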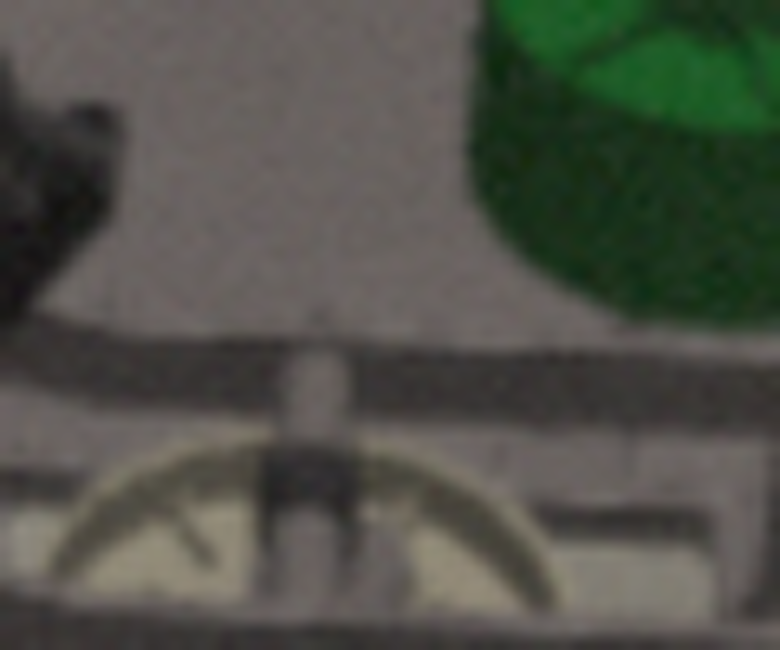

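Still ambiguous in the picture: the knob lies behind the arm. I'll keep feeling downward.

play_rows --increments '[[[0.9,0,-0.0003,-0.0015,0,0,0],[0.9,0,-0.0003,-0.0015,0,0,0]]]'

```text
time_s: 25.6
tool_pos: [0.485, -0.0351, 0.1237]
orientation: [0.704, -0.072, 0.071, -0.703]
force: [-1.3, -4.7, 0.8]
gripper_width: 0.0162
```

play_rows --increments '[[[0.9,0,-0.0003,-0.0015,0,0,0],[0.9,0,-0.0003,-0.0015,0,0,0]]]'

```text
time_s: 25.8
tool_pos: [0.485, -0.0352, 0.1224]
orientation: [0.704, -0.072, 0.071, -0.703]
force: [-2.9, -4.0, 1.8]
gripper_width: 0.0157
```

play_rows --increments '[[[0.9,0,-0.0003,-0.0015,0,0,0],[0.9,0,-0.0003,-0.0015,0,0,0]]]'

```text
time_s: 26.0
tool_pos: [0.485, -0.0352, 0.1212]
orientation: [0.704, -0.072, 0.071, -0.703]
force: [-3.7, -2.6, 4.4]
gripper_width: 0.0159
```

```bash
python3 st.py
```

```text
q -0.04 rad 221.7 (220.9) lat -0.4 F press x,y,z -3.3 3.1 4.4 radial out 3.5 tang up 4.2 T [-0.03  0.55  0.03] 0.01594592722981445 26.0
```

There's a steady rise (0.8, 1.8, 4.4 N) with the tool lagging the command, so the foot is on the follower. I'll ease off slightly and hold.

play_rows --increments '[[[0.9,0,0,0.0015,0,0,0],[0.9,0,0,0.0015,0,0,0],[0.9,0,0,0.0015,0,0,0]]]'

```text
time_s: 26.3
tool_pos: [0.485, -0.0352, 0.1224]
orientation: [0.704, -0.072, 0.072, -0.703]
force: [-4.9, -2.7, 3.8]
gripper_width: 0.0164
```

```bash
python3 st.py
```

```text
q -0.035 rad 221.8 (220.9) lat -0.4 F press x,y,z -3.6 4.2 3.8 radial out 3.8 tang up 3.6 T [-0.2   0.69  0.04] 0.01635903012623093 26.3
```

play_rows --increments '[[[0.9,0,0,0,0,0,0]]]'

```text
time_s: 26.4
tool_pos: [0.485, -0.0352, 0.1224]
orientation: [0.704, -0.072, 0.071, -0.703]
force: [-3.7, -3.1, 3.0]
gripper_width: 0.0161
```

play_rows --increments '[[[0.9,0,0,0,0,0,0]]]'

```text
time_s: 26.5
tool_pos: [0.485, -0.0352, 0.1224]
orientation: [0.704, -0.072, 0.072, -0.703]
force: [-4.4, -4.1, 3.3]
gripper_width: 0.0161
```

play_rows --increments '[[[0.9,0,0,-0.001,0,0,0],[0.9,0,0,-0.001,0,0,0]]]'

```text
time_s: 26.7
tool_pos: [0.485, -0.0352, 0.1216]
orientation: [0.704, -0.072, 0.071, -0.703]
force: [-4.7, -3.6, 2.9]
gripper_width: 0.0161
```

play_rows --increments '[[[0.9,0,0,0,0,0,0]]]'

```text
time_s: 26.8
tool_pos: [0.485, -0.0352, 0.1215]
orientation: [0.704, -0.072, 0.071, -0.703]
force: [-5.8, -3.8, 4.7]
gripper_width: 0.0159
```

```bash
python3 w.py w20; python3 st.py
```

```text
[-0.18 -0.13  2.12 -0.    1.15 -1.55] [ 0.485  -0.0352  0.1215] [-5.8 -3.8  4.7] 0.01587024754524369
[[ 0.979 -0.001  0.201]
 [-0.201 -0.001  0.979]
 [-0.    -1.    -0.001]]
need turn [ 0.06 -0.03  0.13]
q -0.039 rad 221.7 (220.9) lat -0.4 F press x,y,z -4.7 4.4 5.1 radial out 4.9 tang up 4.9 T [-0.14  0.69  0.  ] 0.01568162837936863 26.85
```

View pics/w20.png

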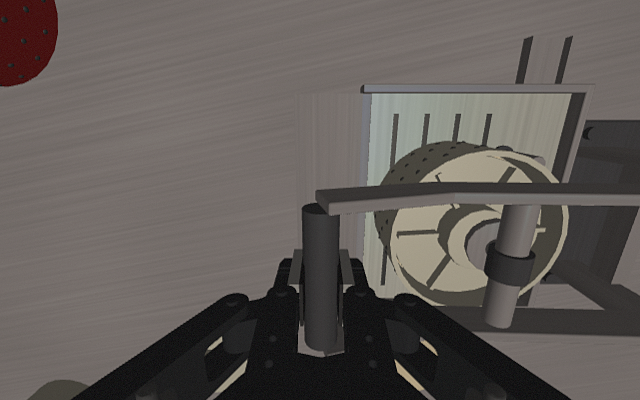

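The force stays at 3 to 5 N and follows depth, and the wrist view shows the foot disc at (490,235) on the knob. So contact is confirmed. I'll ease up to near zero handle force before letting go.

play_rows --increments '[[[0.9,0,0,0.001,0,0,0],[0.9,0,0,0.0015,0,0,0],[0.9,0,0,0.0015,0,0,0]]]'

```text
time_s: 27.15
tool_pos: [0.485, -0.0352, 0.1225]
orientation: [0.704, -0.072, 0.072, -0.703]
force: [-4.0, -4.3, 2.0]
gripper_width: 0.0154
```

play_rows --increments '[[[0.9,0,0,0.0008,0,0,0],[0.9,0,0,0.0008,0,0,0]]]'

```text
time_s: 27.35
tool_pos: [0.485, -0.0351, 0.1232]
orientation: [0.704, -0.072, 0.072, -0.703]
force: [-3.2, -4.1, 0.7]
gripper_width: 0.0161
```

play_rows --increments '[[[0.9,0,0,0.0,0,0,0]]]'

```text
time_s: 27.45
tool_pos: [0.485, -0.0351, 0.1232]
orientation: [0.704, -0.072, 0.072, -0.703]
force: [-5.1, -4.5, 0.6]
gripper_width: 0.0161
```

Handle force is about 0.6 N. I'll open gently.

play_rows --increments '[[[0.75,0,0,0,0,0,0],[0.65,0,0,0,0,0,0],[0.55,0,0,0,0,0,0],[0.45,0,0,0,0,0,0],[0.4,0,0,0,0,0,0]]]'

```text
time_s: 27.95
tool_pos: [0.4859, -0.0349, 0.1238]
orientation: [0.704, -0.071, 0.072, -0.703]
force: [-0.7, -0.4, -0.4]
gripper_width: 0.0513
```

```bash
python3 w.py w21; python3 st.py
```

```text
[-0.18 -0.13  2.12  0.    1.15 -1.55] [ 0.4859 -0.0349  0.1238] [-0.7 -0.4 -0.4] 0.05133577937287506
[[ 0.979  0.002  0.202]
 [-0.202 -0.     0.979]
 [ 0.002 -1.     0.   ]]
need turn [0.02 0.12 0.16]
q -0.029 rad 221.4 (220.9) lat -1.1 F press x,y,z -0.3 0.1 0.2 radial out 0.3 tang up 0.2 T [0.03 0.05 0.01] 0.05142875823805087 28.0
```

View pics/w21.png

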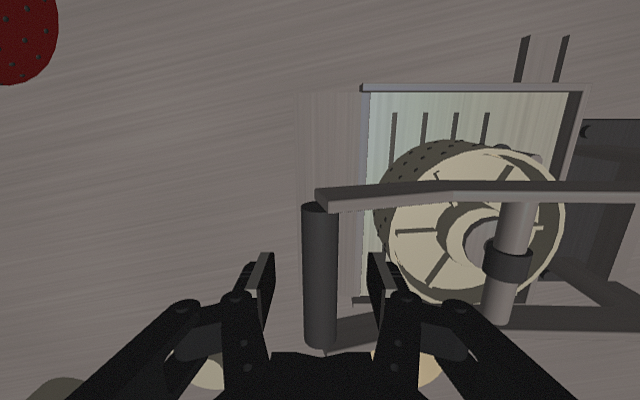

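The lever stays put and the fingers are free of the bar. Rise straight up and back away.

play_rows --increments '[[[0.4,0,0,0.01,0,0,0],[0.4,0,0,0.03,0,0,0],[0.4,0,0,0.06,0,0,0],[0.4,0,0,0.1,0,0,0],[0.4,0,0,0.15,0,0,0]]]'

```text
time_s: 28.5
tool_pos: [0.4845, -0.0348, 0.274]
orientation: [-0.703, 0.072, -0.071, 0.703]
force: [1.4, 0.2, -0.6]
gripper_width: 0.0513
```

play_rows --increments '[[[0.4,0,-0.04,0.04,0,0,0],[0.4,0,-0.08,0.08,0,0,0],[0.4,0,-0.12,0.1,0,0,0],[0.4,0,-0.15,0.1,0,0,0],[0.4,0,-0.15,0.1,0,0,0]]]'

```text
time_s: 29.0
tool_pos: [0.4857, -0.1885, 0.3761]
orientation: [0.704, -0.072, 0.075, -0.702]
force: [-0.8, 0.0, -1.2]
gripper_width: 0.051
```

```bash
python3 - <<'E'
from h import *
c=camera("top"); crop(c,'t22',220,160,140,110,5); 
for t in ["mould","cheese_stack","small_cheese","empty_mould","spare_follower","trier","bowl"]:
    print(t,[(np.round(d["point"],3).tolist(),round(d["p"],2)) for d in spotter.search_frame(c,t)])
c2=camera("scene"); crop(c2,'s22',290,120,130,110,6)
p=np.load('press.npy');X=np.array([np.cos(p[2]),np.sin(p[2]),0])
from scipy.spatial.transform import Rotation
for q in (-.06,-.03,0,.03):
    g=np.array([115-220*np.cos(q)+20*np.sin(q),0,110+220*np.sin(q)+20*np.cos(q)])/1000
    P=np.array([p[0],p[1],0])+g[0]*X+[0,0,g[2]]; print(q,proj(c2,P),proj(c,P))
print(sense()["force"],sense()["tool_pos"])
E
```

```text
mould [([0.498, 0.058, 0.056], 0.88), ([0.267, -0.419, 0.056], 0.8), ([0.301, 0.2, 0.054], 0.7), ([0.262, -0.29, 0.056], 0.55)]
cheese_stack [([0.395, 0.403, 0.073], 0.58)]
small_cheese [([0.652, 0.016, 0.025], 0.62), ([0.501, 0.087, 0.007], 0.31), ([0.692, -0.399, 0.037], 0.31)]
empty_mould [([0.699, -0.399, 0.034], 0.91)]
spare_follower [([0.699, -0.398, 0.038], 0.73), ([0.632, -0.183, 0.011], 0.62)]
trier [([0.571, 0.4, 0.006], 0.93)]
bowl [([0.47, -0.482, 0.019], 0.85), ([0.502, 0.062, 0.118], 0.71), ([0.504, 0.089, 0.013], 0.64)]
-0.06 [[313.5820062  193.57881934]] [[321.74883007 225.71540851]]
-0.03 [[313.67567896 191.81323322]] [[321.68330798 225.4139459 ]]
0 [[313.8444142  190.04281178]] [[321.54430362 225.09263843]]
0.03 [[314.08885626 188.26909693]] [[321.33072242 224.75146204]]
[ 0.35427921 -0.60446373 -0.05706451] [ 0.48567861 -0.18413055  0.37340473]
```

View pics/s22.png

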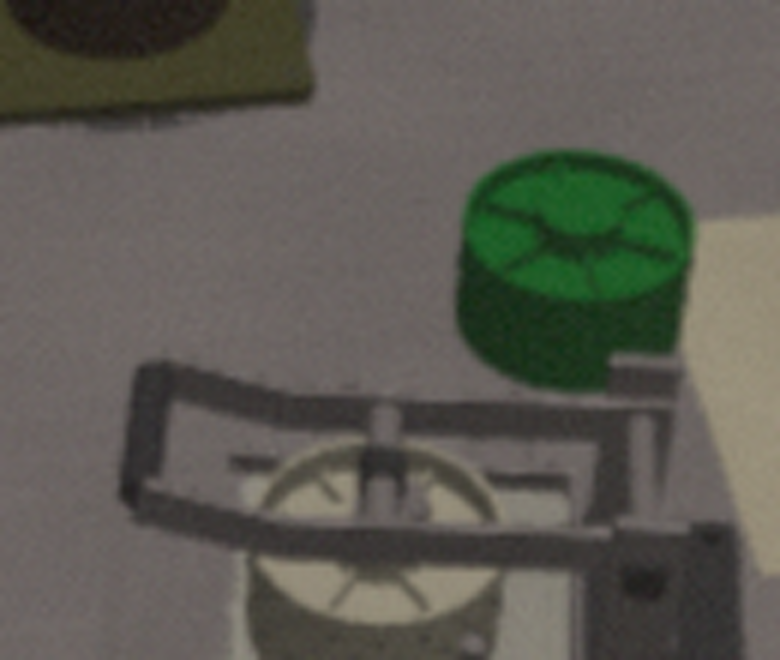

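View pics/t22.png

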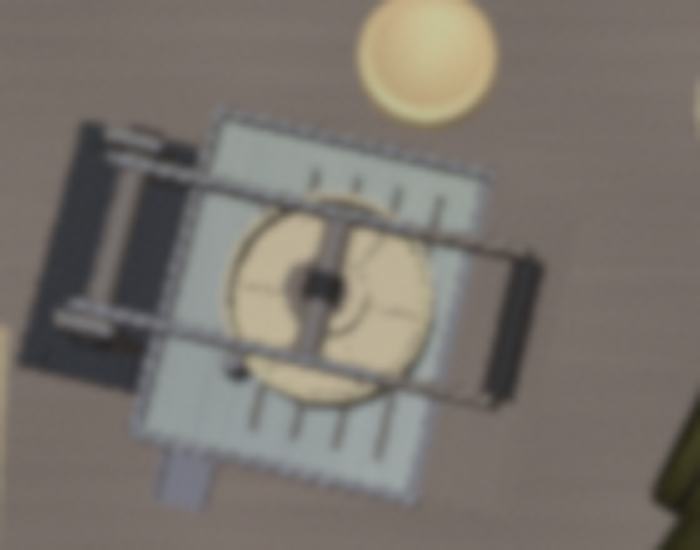

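```bash
python3 - <<'E'
from h import *
c=camera("top"); save(c,'t23'); a=cv2.imread('pics/top0.png'); b=c["color"][:,:,::-1]
cv2.imwrite('pics/cmp.png',np.hstack([cv2.resize(x[100:330,340:540],None,fx=2,fy=2) for x in (a,b)]))
d=cv2.absdiff(cv2.GaussianBlur(a,(0,0),1.5),cv2.GaussianBlur(b,(0,0),1.5)).max(2)
for n,(u,v) in dict(empty=(443,167),spare=(374,181),bowl=(473,237),small=(305,170),trier=(177,185),stack=(161,255)).items():
    print(n,d[v-28:v+28,u-28:u+28].max())
s=sense(); print(s["joint_vel"].round(4),s["force"].round(2))
E
python3 mfit.py 2>/dev/null | head -3
```

```text
empty 100
spare 96
bowl 74
small 15
trier 9
stack 14
[-0.0047 -0.0006 -0.0031 -0.0005 -0.0018 -0.0019] [ 0.22 -0.32 -0.23]
top none
scene none
```

View pics/cmp.png

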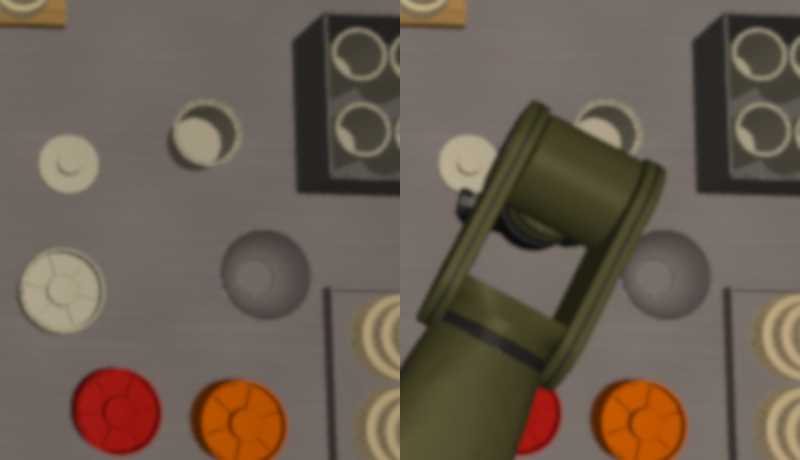

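The differences come only from the arm covering part of the view. The bystanders are where they were, the robot is clear, and I'm handing in.

```bash
python3 -c "
from cell import manip; print(manip.sign_off())"
```

```text
the job is handed in; nothing more can be done
None
```

The job is done and handed in at about 29 s of the 72 s allowed; the hand-in gave no verdict.

**What I did**
- **Mould:** I slid it up the ramp and over the lip at about 2–4 N, then pressed it against the posts. The tool reading was about 11 N at the end.
- **Lever:** I took it by the cross handle and lowered it along its arc. I felt for the follower and found it at about -0.03 rad. I eased the handle force to about 0.6 N, then let go, and the lever did not drop.

**Last checks**
- **Mould:** It looked flat and in the same place as when I had pushed it home. During the push, the image fits put it about 1 mm (top camera) and 3 mm (scene camera) from the seat.
- **Lever:** It rests at about -0.04 rad with the foot on the knob.
- **Robot:** It is clear of everything, with near-zero wrist force.
- **Bystanders:** All are in place by picture comparison. The spotter put the empty mould about 20 mm away from its first reading. The arm was covering part of it, and the visible rim matched the first picture.

**What disagreed or failed**
- **Contact:** The first force rise, at about 0.07 rad, was a false sign of contact. I carried on until the force rose steadily with depth.
- **Side load:** While feeling downward I put up to about 10 N sideways on the handle, then evened it out.
- **Final fit:** The last automatic mould fit returned nothing, because it looks for the mould next to the tool and the arm had already moved away. That is why the last mould check is by eye.

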